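Pull the used cartridge from the sample filter for washing

ROBOT

A 7-joint arm with a two-finger parallel gripper is mounted at the origin on the work surface. World frame = base frame: x ahead of the robot, y to its left, z up, the work surface at z = 0. Lengths are in m, angles in rad, forces in N, time in s.
With the tool pointing down it reaches from about 0.4 to 0.85 m from the base axis. Payload 4.5 kg.
Tool frame: the origin (TCP) lies on the centre line of the jaws, within the pads' length; the fingertips stand r.tcp_to_tips ahead of it and the grasp point (between the pads) lies 11 mm behind it (r.tcp_to_tips is the distance from the TCP to the fingertips, in m); y points along the fingers, x is the direction in which the jaws open and shut, and the axes are right-handed (so a half turn about y gives the same grasp; the last joint's range is limited). The gripper opens to 88 mm and grips with 3 to 60 N. Pads are 18 mm wide; open, the fingers measure 123 mm over their backs; the gripper's body (75 mm by 187 mm) begins 45 mm behind the grasp point.
Start: joints at [-1.086, 0.689, -0.195, 1.565, 0.157, 0.902, -0.215], TCP at [0.272, 0.563, 0.247] pointing down, gripper open.
Joint ranges: [-3.01, 3.01], [-0.46, 2.08], [-1.47, 1.51], [0.13, 2.56], [-1, 4.14], [0.04, 2.09], [-2.66, 2.66]. Speed limits (rad/s): [2.57, 2.57, 3.14, 3.14, 3.14, 3.14, 3.14].

INTERFACE

Orientations are given as a unit quaternion [x, y, z, w].
In Python, from plant import r gives the robot as it stands. The module is installed in compiled form; this text tells all that it offers.
- The arm moves only by the shell command python3 -m inch 'ROWS' [OPENING] [FORCE]. ROWS is text: rows parted by semicolons, each of 4 numbers parted by spaces: the shift along the tool's x, y, z in mm, then the turn about the tool's y in degrees. In form: x y z spin; .... A call has 1 to 10 rows; each row is the pose to reach, as a shift and turn from the pose commanded when the call began, along the tool's axes at that moment; what a row does not reach only later rows make up. A row lasts 1/10 s, in which the tool goes at most 50 mm and 8.59 degrees, less where a joint would pass 70% of its speed; a pose out of reach is approached as far as the arm can. A call with a gripper value outside its range is refused whole. OPENING is the gripper command: -1 is shut, 1 is fully open, values between are in proportion, set as the call begins (- or left out, the last holds). The fingers move at their own pace and stop on an object; FORCE is the grip in N (left out, the last holds). Time passes only in rows, so rows that repeat a pose let the fingers close. It gives the time, the measured TCP pose, the force and the opening at its end, in the units of the state.
- r.get_state(): the state, without advancing time (a new reading comes with each control period).
- r.snapshot(name): name is "side" or "top"; returns a dict with "frame" (384x512x3 uint8, red, green, blue), "intrinsics" (3x3 intrinsics, pixels), "R" (3x3) and "t" (3): a world point X has camera coordinates R X + t. Camera axes: x right, y down, z forward; pixel columns grow to the right and rows downward; lengths in m; the calibration is good to about 2 mm. A picture is of the moment at which its call begins. There is no depth.
- r.finish_job(): hands the job in, once; it reports no verdict.
Trained networks look in the newest picture that a camera, given by its name, has taken for a name from the list of things; names that differ only in an ending like _2 or _b are one class to them, and where a whole thing is asked for, a point or a joint stands for the part that bears it (a point fixed in the world has none). Each returns a list of dicts, best first, with "p" (0 to 1); they miss things now and then, are a little off and sometimes report something else, mostly with a low value. They report only what shows in the picture. A call takes as long as a camera call. They do not tell look-alikes from the thing itself.
- r.trace(camera, name): "region" (384x512 bool, what is visible of it) and "centre" ([row, column] in pixels, amid what is visible of it).
- r.tip_of(camera, name): "centre" ([row, column] in pixels: a listed point, or the origin of a listed thing).
The state is a dict: "clock": time; "q": joint angles; "qd": joint speeds; "joint_torque": joint torques, N m; "tool_pos": TCP position; "eef_rot": TCP orientation; "contact_force": force on the tool from outside, world axes, zero at the start; "moment": the same for the moment, N m; "opening": opening from 0.0 (shut) to 1.0 (fully open).
Only numpy, scipy, OpenCV 4.12 (cv2) and the standard library are available. Lean on these libraries where they do the work, as an engineer would, in place of code of your own. Each camera call takes 0.05 s, during which the arm holds its last target.

TASK

Shut the filter's cock fully, then unhook the wash basket from the stand and set it down flat inside the drip tray. Then pinch the two spring tabs of the used filter cartridge together to free it, pull it up out of the housing and stand it upright on the basket's floor. Set things down rather than drop them, leave the cock shut and do not disturb the tasting glass, tumblers and bottle that stand between the things.

Things in the scene. Friction and masses are not known exactly. Their poses are not given: they have to be found in the camera images.
- filter: the sample filter, a metal housing 72 x 94 x 70 mm (x, y, z) fixed to the table on a foot plate 6 mm thick; origin under the centre of the square socket in its top, z up. The cartridge stands in the socket on a floor 12 mm up. A brass cock with a flat handle is on its +x side, a pipe stub (to 69 mm from the origin, 30 mm up) on its -y side
- socket_top (a point): centre of the socket's mouth, on the housing's top face, 70 mm above the table; axes as the filter's. The mouth is 52 mm (x) by 60 mm (y); under it, at each y end, a ledge 8 mm thick holds down the barb of one cartridge tab
- cock (a joint): quarter-turn cock, rad: 0 = fully open (handle along the inlet pipe, pointing away from the cartridge, filter's +x), 1.57 = fully shut against its stop (handle across the pipe, pointing to the filter's +y). Seen from above it shuts anticlockwise. Needs about 1.5 N near the handle's end, stays where left; starts at 0 to 0.3
- cock_pivot (a point): on the cock's upright turning axis, 68 mm from the socket's centre on the filter's +x side, at the handle's mid-height, 71 mm above the table; axes as the filter's (they do not turn with the handle)
- cock_end (a point): on the flat handle (14 mm wide, 10 mm thick, z 66 to 76 mm) 55 mm from the cock's axis; the handle ends 72 mm from the axis. x points outwards along the handle
- cart_grip (a point): used cartridge, where to pinch it: midway between its two opposed tabs, 80 mm above its underside, 22 mm above the housing's top while seated; z up, y from tab to tab. White plastic, 93 mm tall, 0.13 to 0.2 kg. Each tab (+y, -y) is upright, 22 mm wide (x), 6 mm thick, its top 13 mm above this point; outer faces 56 mm apart when free, 42 mm when fully pressed in
- cart_body (a point): centre of the same cartridge's ribbed square body (48 x 48 x 40 mm), 20 mm above its underside, axes as cart_grip. Above it a neck 34 (x) x 24 (y) mm to 84 mm up. Barbs 41 to 49 mm up reach 34 mm from the centre when the tabs are free; with both tabs pressed fully in they clear the ledges and it lifts straight up (58 mm to be clear). 2 mm of play in the socket
- tab_l (a joint): how far the +y tab is pressed in, m: 0 free, 0.007 fully in. The springs take 3 N at the start and 9 N fully in
- tab_r (a joint): the same for the -y tab
- basket_bar (a point): wash basket, at the centre of its handle bar: 10 mm (x) by 16 mm (z), 120 mm long along the basket's y, fixed rigidly over the middle of the basket on an upright 10 mm wide at each end. Its centre is 110 mm above the basket's underside. At the start it hangs by the bar on the stand's two hooks. Basket 0.24 to 0.4 kg
- basket_floor (a point): centre of the basket's inner floor, 3 mm above its underside, axes as basket_bar. Open metal box 170 (x) x 120 (y) x 32 mm, walls 3 mm. The cartridge fits on either side of the bar, centred 50 mm from it along x, its tabs facing along y
- stand: hook stand fixed to the table, origin on the table under the hooks' resting place. Two posts 238 mm tall at x = +105, y = -40 and +40 mm; from each a hook 9 mm thick comes to -x, upper edge 204 mm up, and turns up at x = -22 to -35 mm to a tip 238 mm up. The bar must rise 34 mm to come out along -x, but not over 60 mm (then the basket's rim meets the hooks from below). Foot plate 12 mm thick
- tray: shallow dark steel drip tray fixed to the table, 220 (x) x 170 (y) mm outside, walls and floor 3 mm, rim 14 mm high; origin under its centre, z up
- goblet_a: bystander, to be left alone: stemmed tasting glass, 62 mm wide, 130 mm tall; origin under its centre
- tumbler_a: bystander, to be left alone: small glass tumbler, 54 mm wide, 62 mm tall; origin under its centre
- tumbler_b: bystander, to be left alone: another such tumbler; origin under its centre
- sample_bottle: bystander, to be left alone: small glass bottle, 48 mm wide, 110 mm tall; origin under its centre
Things that resemble listed ones, but are neither listed nor needed, are in the scene too. Leave any blue look-alike of the part that bears basket_bar alone.

How it is judged:
By the outcome, as a careful person would: the job done as asked, in the order asked, and still so for the second after the job is handed in, with the robot touching nothing.
It also fails if it takes over 72 s, if anything falls off the work surface, if the arm or the gripper's body presses on something with over 40 N, if the wrist force passes 120 N, or if a joint passes its speed limit or range.

## Working session

There is one attempt and no reset: what is moved stays moved. The work goes in short steps, Python scripts to look and compute and a shell command to move; the robot and the scene stay as the last step left them, time stands still between calls to the robot, and variables do not carry over. Pictures are saved under pics/ and viewed, and the job is handed in when it is done.

```bash
mkdir -p pics; ls; python3 - <<'E'
from plant import r
import cv2
print(r.get_state(), r.tcp_to_tips)
for n in("side","top"):
    s=r.snapshot(n); cv2.imwrite(f"pics/{n}0.png",s["frame"][:,:,::-1]); print(n,s["intrinsics"],s["R"],s["t"])
E
```

```text
pics
{'clock': 0.0, 'q': array([-1.0861952 ,  0.68996211, -0.19448677,  1.56632292,  0.15732792,
        0.9025306 , -0.21506793]), 'qd': array([-0.00062013, -0.00050552, -0.00151514,  0.00010058,  0.00060103,
       -0.00039853,  0.00063021]), 'joint_torque': array([-9.91938759e-04, -5.27566946e+01, -1.26733683e+00, -1.53438735e+01,
       -5.27415995e-02,  6.45559427e-03,  1.48752588e-04]), 'tool_pos': array([0.27210147, 0.56197678, 0.24592863]), 'eef_rot': array([ 0.59947517,  0.37512442, -0.37614913, -0.59868441]), 'contact_force': array([-1.29090931, -0.05301069, -0.50060353]), 'moment': array([-0.01680061,  0.00740167, -0.02916555]), 'opening': 0.999646155072806} 0.008
side [[428.93304294   0.         249.17551521]
 [  0.         428.93304294 183.7258072 ]
 [  0.           0.           1.        ]] [[ 0.75950373 -0.65049856 -0.00238979]
 [-0.38784158 -0.44987737 -0.80448074]
 [ 0.52223845  0.61193298 -0.59397393]] [-0.53964255  0.28925076  1.57133519]
top [[415.67977941   0.         260.94411808]
 [  0.         415.67977941 191.32764238]
 [  0.           0.           1.        ]] [[-0.01365524 -0.99979222 -0.01513451]
 [-0.99776425  0.01461474 -0.06521434]
 [ 0.06542198  0.01421015 -0.9977565 ]] [-0.10703881  0.562342    1.32313672]
```

View pics/side0.png

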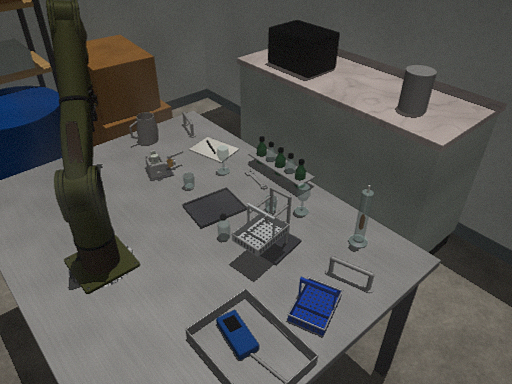

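View pics/top0.png

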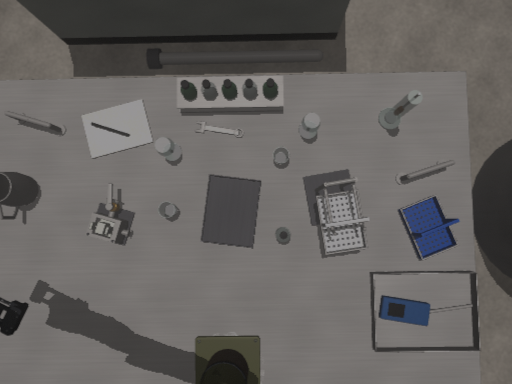

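```bash
cat > h.py <<'E'
from plant import r
import numpy as np, cv2
from scipy.spatial.transform import Rotation as Rn
C={}
def snap():
    for n in("side","top"): C[n]=r.snapshot(n)
    return C
def proj(n,X):
    c=C[n]; p=c["intrinsics"]@(c["R"]@np.asarray(X,float)+c["t"]); return p[1]/p[2],p[0]/p[2]
def ray(n,rc):
    c=C[n]; d=c["R"].T@np.linalg.solve(c["intrinsics"],[rc[1],rc[0],1]); return -c["R"].T@c["t"],d/np.linalg.norm(d)
def onz(n,rc,z):
    o,d=ray(n,rc); return o+d*(z-o[2])/d[2]
def tri(a,b):
    (o1,d1),(o2,d2)=ray("side",a),ray("top",b)
    s=np.linalg.lstsq(np.c_[d1,-d2],o2-o1,rcond=None)[0]
    p,q=o1+s[0]*d1,o2+s[1]*d2
    return (p+q)/2,np.linalg.norm(p-q)
def save(fn,n,box=None,k=1,pts=()):
    im=C[n]["frame"][:,:,::-1].copy()
    r0,r1,c0,c1=box or(0,384,0,512)
    im=cv2.resize(im[r0:r1,c0:c1],None,fx=k,fy=k,interpolation=cv2.INTER_CUBIC)
    for p in pts: cv2.circle(im,(int((p[1]-c0+.5)*k),int((p[0]-r0+.5)*k)),3,(0,0,255),1)
    cv2.imwrite(fn,im)
def find(name,maxgap=.012,show=True):
    a,b=r.tip_of("side",name),r.tip_of("top",name); out=[]
    for u in a:
        for v in b:
            X,g=tri(u["centre"],v["centre"])
            if g<maxgap: out.append((round(u["p"],2),round(v["p"],2),X.round(4),round(g,4)))
    if show: print(name,len(a),len(b)); [print("   ",*o) for o in out]
    return out
E
python3 - <<'E'
from h import *
snap()
for n in "filter socket_top cock_pivot cock_end cart_grip cart_body basket_bar basket_floor stand tray goblet_a tumbler_a sample_bottle".split(): find(n)
save("pics/s1.png","side",(130,290,130,330),4)
save("pics/t1.png","top",(140,270,70,270),4)
save("pics/t2.png","top",(140,270,240,400),4)
print(r.get_state()["clock"])
E
```

```text
filter 1 2
    0.86 0.66 [0.4518 0.3704 0.0067] 0.0089
socket_top 2 1
cock_pivot 2 1
cock_end 1 1
    0.48 0.49 [0.5846 0.3761 0.0294] 0.0029
cart_grip 2 2
    0.56 0.8 [0.4541 0.3843 0.0894] 0.01
cart_body 1 1
    0.47 0.55 [0.4552 0.3679 0.0365] 0.0084
basket_bar 2 2
    0.77 0.63 [ 0.4642 -0.3442  0.2072] 0.009
basket_floor 3 2
    0.85 0.8 [ 0.4588 -0.3532  0.1133] 0.0052
    0.62 0.8 [ 0.4656 -0.3415  0.2055] 0.0099
    0.61 0.78 [ 0.4452 -0.6361  0.0046] 0.0011
stand 2 0
tray 1 1
    0.9 0.74 [ 0.5035 -0.0111 -0.0282] 0.0111
goblet_a 1 1
    0.52 0.73 [ 0.7044  0.1785 -0.0091] 0.0082
tumbler_a 2 2
    0.74 0.75 [0.5038 0.1739 0.0124] 0.0058
    0.45 0.77 [ 0.6627 -0.1837  0.0227] 0.0023
sample_bottle 1 2
    0.61 0.73 [ 0.4181 -0.1916  0.0155] 0.0029
1.5
```

```bash
python3 - <<'E'
from plant import r
print(r.get_state()["clock"])
E
```

```text
1.5
```

View pics/s1.png

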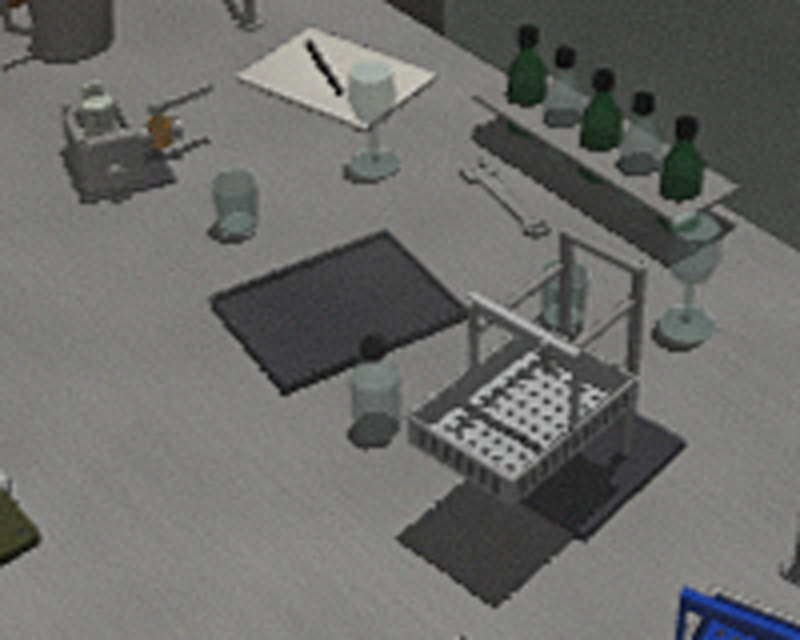

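View pics/t1.png

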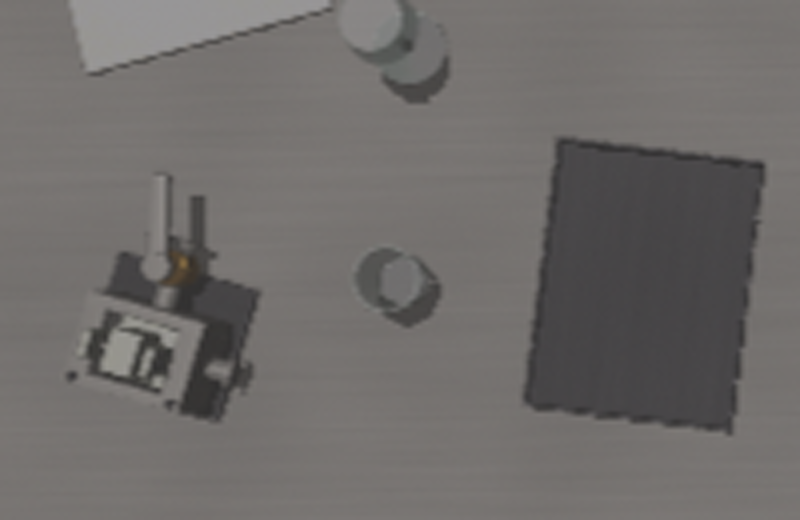

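View pics/t2.png

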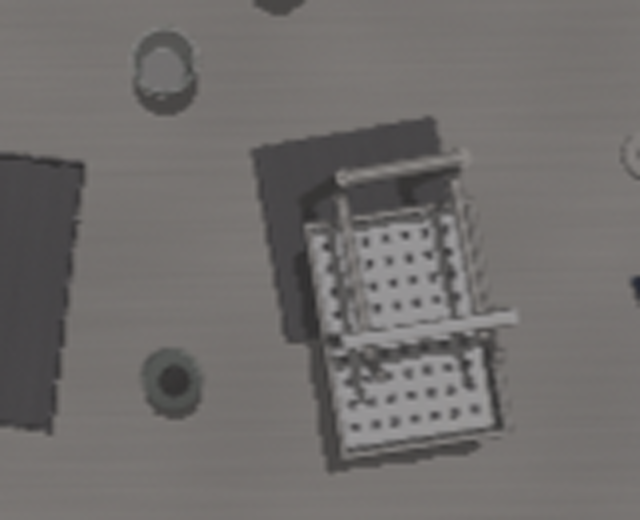

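```bash
cat >> h.py <<'E'
def box(x0,x1,y0,y1,z0,z1):
    P=[(x,y,z) for x in(x0,x1) for y in(y0,y1) for z in(z0,z1)]
    return [(P[i],P[j]) for i in range(8) for j in range(i) if sum(a!=b for a,b in zip(P[i],P[j]))==1]
def wires(m,cock=None):
    if m=="filter":
        return box(-.036,.036,-.047,.047,0,.07)+[e for e in box(-.026,.026,-.03,.03,.07,.0700001)]
    if m=="stand":
        w=[]
        for y in(-.04,.04): w+=[((.105,y,0),(.105,y,.238)),((.105,y,.204),(-.022,y,.204)),((-.03,y,.204),(-.03,y,.238))]
        return w
    if m=="basket": # origin underside
        return box(-.085,.085,-.06,.06,0,.032)+box(-.005,.005,-.06,.06,.102,.118)
    if m=="tray": return box(-.11,.11,-.085,.085,0,.014)
    if m=="cart": return box(-.011,.011,-.028,-.022,.06,.093)+box(-.011,.011,.022,.028,.06,.093)+box(-.017,.017,-.012,.012,.041,.084)+box(-.024,.024,-.024,.024,0,.04)
def place(w,x,y,z,yaw):
    R=Rn.from_euler("z",yaw).as_matrix(); t=np.array([x,y,z])
    return [(R@a+t,R@b+t) for a,b in w]
def overlay(fn,n,bx,k,sets,both=True):
    r0,r1,c0,c1=bx
    im=cv2.resize(C[n]["frame"][r0:r1,c0:c1,::-1],None,fx=k,fy=k,interpolation=cv2.INTER_CUBIC)
    im=cv2.convertScaleAbs(im,alpha=1.4)
    o=im.copy()
    for w,col in sets:
        for a,b in w:
            p,q=[(proj(n,v)) for v in(a,b)]
            f=lambda p:(int((p[1]-c0+.5)*k),int((p[0]-r0+.5)*k))
            cv2.line(o,f(p),f(q),col,1,cv2.LINE_AA)
    cv2.imwrite(fn,np.hstack([im,o]) if both else o)
E
python3 - <<'E'
from h import *
import pickle
snap(); pickle.dump(C,open("c0.pkl","wb"))
F=(.452,.370,0,np.radians(-16))
G=(0,255,0);B=(255,100,0)
import numpy as np
R=Rn.from_euler("z",F[3]).as_matrix()
pv=R@[.068,0,.071]+[F[0],F[1],0]
a=F[3]+.25
h=[(pv,pv+.072*np.array([np.cos(a),np.sin(a),0]))]
cart=place(wires("cart"),F[0],F[1],.012,F[3])
s=[(place(wires("filter"),*F),G),(cart,B),(h,(0,0,255))]
overlay("pics/fo_s.png","side",(140,190,140,190),8,s)
overlay("pics/fo_t.png","top",(180,250,80,130),8,s)
st=(.46,-.345,0,np.radians(11))
s=[(place(wires("stand"),*st),G),(place(wires("basket"),.46,-.345,.204+.008-.11,st[3]),B)]
overlay("pics/bo_s.png","side",(180,290,220,310),4.4,s)
overlay("pics/bo_t.png","top",(165,265,300,375),5,s)
for n in("side","top"):
    for c in "tray","basket_bar","filter":
        for d in r.trace(n,c):
            m=d["region"].astype(np.uint8); cs,_=cv2.findContours(m,0,1); cc=max(cs,key=cv2.contourArea)
            print(n,c,round(d["p"],2),cv2.minAreaRect(cc),m.sum())
E
```

```text
side tray 0.73 ((215.1864013671875, 206.45266723632812), (29.589698791503906, 57.330039978027344), 67.61986541748047) 1420
side basket_bar 0.68 ((259.85333251953125, 232.20713806152344), (46.592506408691406, 44.073997497558594), 28.178592681884766) 1635
side basket_bar 0.63 ((314.6000061035156, 304.70001220703125), (44.588111877441406, 50.28021240234375), 18.434947967529297) 2036
side basket_bar 0.15 ((154.5, 157.0), (9.0, 12.0), 0.0) 96
side filter 0.95 ((164.2074432373047, 165.30569458007812), (24.978940963745117, 37.071922302246094), 82.40535736083984) 588
top tray 0.7 ((229.84617614746094, 210.73077392578125), (53.210899353027344, 68.21910095214844), 7.125016689300537) 3587
top tray 0.39 ((100.84616088867188, 226.76922607421875), (23.533935546875, 16.473756790161133), 11.309932708740234) 314
top tray 0.33 ((343.4871826171875, 221.34234619140625), (60.16615295410156, 49.475555419921875), 81.52884674072266) 2324
top basket_bar 0.65 ((431.4310302734375, 225.82760620117188), (55.33721160888672, 51.80900192260742), 68.19859313964844) 2334
top basket_bar 0.61 ((342.67340087890625, 221.62718200683594), (59.83450698852539, 47.2137565612793), 81.25383758544922) 2213
top basket_bar 0.47 ((108.0, 230.0), (6.0, 8.0), 90.0) 48
top filter 0.58 ((112.82569885253906, 213.74771118164062), (42.048580169677734, 55.93705749511719), 16.699241638183594) 1253
```

View pics/fo_s.png

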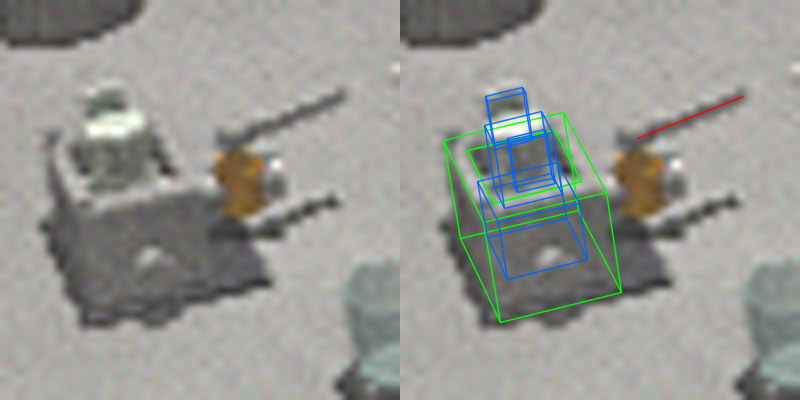

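View pics/fo_t.png

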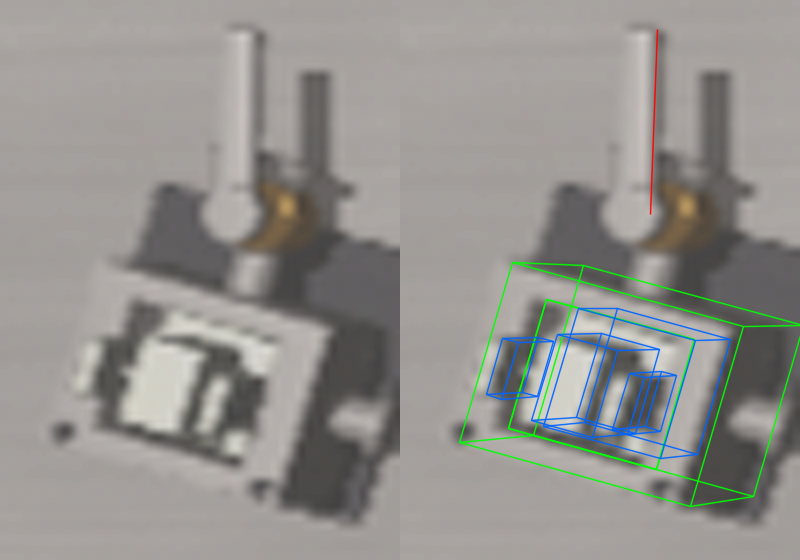

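View pics/bo_s.png

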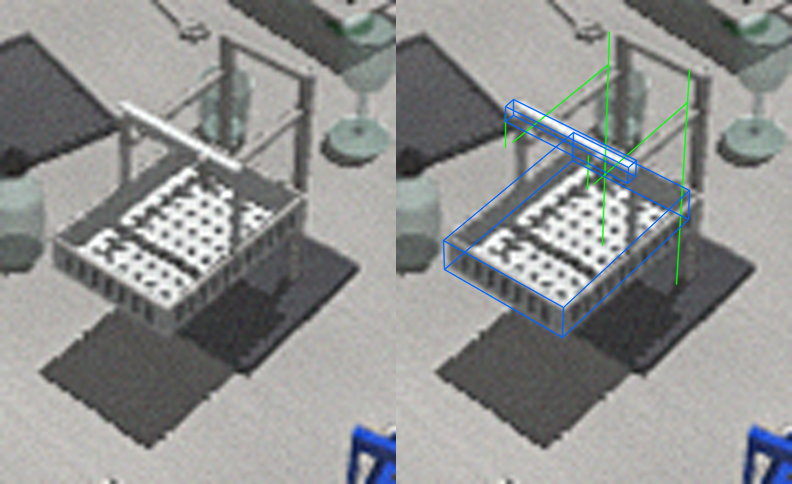

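View pics/bo_t.png

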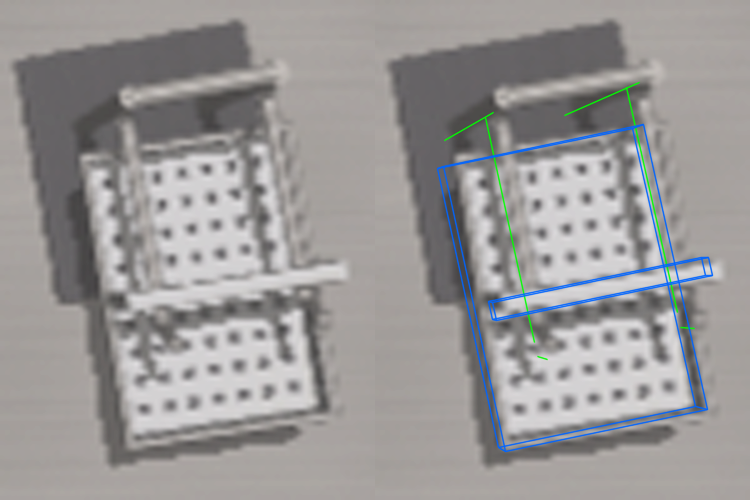

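```bash
cat > fit.py <<'E'
from h import *
import pickle,h
from scipy.optimize import least_squares
h.C.update(pickle.load(open("c0.pkl","rb")))
def fit(name,obs,org,k,x0,fz):
    # obs: {view: [(model pt, zoomed xy)]}
    def res(p):
        R=Rn.from_euler("z",p[3]).as_matrix();o=[]
        z=p[2] if not fz else x0[2]
        for n,l in obs.items():
            for m,(u,v) in l:
                a=proj(n,R@np.array(m)+[p[0],p[1],z]); kk=k[n]
                o+=[a[0]-(v/kk-.5+org[n][0]),a[1]-(u/kk-.5+org[n][1])]
        return np.array(o)
    s=least_squares(res,x0,loss="soft_l1")
    p=s.x
    print(name,p[:3].round(4),"yaw deg",np.degrees(p[3]).round(2)); print(res(p).reshape(-1,2).round(1).tolist()); return p
h3=.07
F=fit("filter",{"side":[((-.036,.047,h3),(47,137)),((-.036,-.047,h3),(75,208))],
 "top":[((.036,.047,h3),(105,262)),((.036,-.047,h3),(330,328)),((-.036,-.047,h3),(285,505)),((-.036,.047,h3),(55,440))]},
 {"side":(140,140),"top":(180,80)},{"side":8,"top":8},[.452,.37,0,-.28],True)
Bk=fit("basket",{"side":[((0,.06,.11),(124,108)),((0,-.06,.11),(238,166)),((-.085,.06,.032),(55,240)),((-.085,-.06,.032),(172,308)),((.085,-.06,.032),(305,200))],
 "top":[((0,.06,.118),(128,302)),((0,-.06,.118),(348,270)),((.085,.06,.032),(85,158)),((.085,-.06,.032),(268,140)),((-.085,-.06,.032),(328,408)),((-.085,.06,.032),(128,448))]},
 {"side":(180,220),"top":(165,300)},{"side":4.4,"top":5},[.46,-.35,.1,.15],False)
S=fit("stand",{"side":[((.105,.04,.238),(226,42)),((.105,-.04,.238),(310,78))],"top":[((.105,.04,.238),(128,97)),((.105,-.04,.238),(282,70))]},
 {"side":(180,220),"top":(165,300)},{"side":4.4,"top":5},[.46,-.35,0,.15],True)
T=fit("tray",{"side":[((.11,.085,.014),(387,232)),((.11,-.085,.014),(470,316)),((-.11,-.085,.014),(285,393)),((-.11,.085,.014),(212,298))][:0] or [((.11,.085,.014),(212,298)),((.11,-.085,.014),(387,232)),((-.11,-.085,.014),(470,316)),((-.11,.085,.014),(285,393))][:0],
 "top":[((.11,.085,.014),(558,138)),((.11,-.085,.014),(765,163)),((-.11,-.085,.014),(735,432)),((-.11,.085,.014),(527,405))]},
 {"side":(130,130),"top":(140,70)},{"side":4,"top":4},[.50,-.01,0,-.12],True)
print("bar",Bk[:3]+[0,0,.11])
G=(0,255,0);B=(255,100,0)
a=F[3]+.25
R=Rn.from_euler("z",F[3]).as_matrix();pv=R@[.068,0,.071]+[F[0],F[1],0]
hd=[]
n=np.array([-np.sin(a),np.cos(a),0])*.007;d=np.array([np.cos(a),np.sin(a),0])*.072
for dz in(-.005,.005):
    for sgn in(-1,1): q=pv+sgn*n+[0,0,dz]; hd.append((q,q+d))
if __name__=="__main__":
    s=[(place(wires("filter"),F[0],F[1],0,F[3]),G),(place(wires("cart"),F[0],F[1],.012,F[3]),B),(hd,(0,0,255))]
    overlay("pics/fo_s2.png","side",(140,190,140,190),8,s)
    overlay("pics/fo_t2.png","top",(180,250,80,130),8,s)
    s=[(place(wires("stand"),S[0],S[1],0,S[3]),G),(place(wires("basket"),*Bk),B)]
    overlay("pics/bo_s2.png","side",(180,290,220,310),4.4,s)
    overlay("pics/bo_t2.png","top",(165,265,300,375),5,s)
    s=[(place(wires("tray"),T[0],T[1],0,T[3]),G)]
    overlay("pics/to_s2.png","side",(170,240,170,270),4,s)
    overlay("pics/to_t2.png","top",(165,260,190,280),4,s)
E
python3 fit.py
```

```text
filter [0.4525 0.3733 0.    ] yaw deg -16.43
[[0.1, -0.6], [1.4, 0.7], [-0.1, 0.0], [-0.2, 0.7], [0.1, -0.4], [0.0, -0.5]]
basket [ 0.462  -0.3495  0.1023] yaw deg 8.27
[[0.5, -0.5], [2.2, 0.4], [-0.5, -0.8], [0.2, -1.2], [-0.9, -0.8], [0.1, -0.3], [-0.5, -0.6], [-0.3, -0.6], [-3.1, 3.2], [0.9, 1.3], [-0.6, 0.5]]
stand [ 0.4665 -0.3525 -0.0186] yaw deg 10.0
[[-2.0, 0.3], [-1.5, -0.5], [0.3, 1.5], [0.1, -0.1]]
tray [ 0.5006 -0.0176  0.    ] yaw deg -7.33
[[-0.2, 0.1], [-0.6, 0.3], [0.1, 0.0], [0.7, -0.5]]
bar [ 0.46203228 -0.34952287  0.21226082]
```

```bash
cd pics; python3 -c "
import cv2,numpy as np
for o,l in (('f',('fo_s2','fo_t2')),('b',('bo_s2','bo_t2')),('t',('to_s2','to_t2'))):
    a=[cv2.imread(n+'.png') for n in l]; w=max(i.shape[1] for i in a)
    a=[cv2.copyMakeBorder(i,0,0,0,w-i.shape[1],0) for i in a]; v=np.vstack(a); s=min(800/v.shape[1],600/v.shape[0],1)
    for n,i in zip(l,a): pass
"

```

```text
(no output)
```

View pics/fo_s2.png

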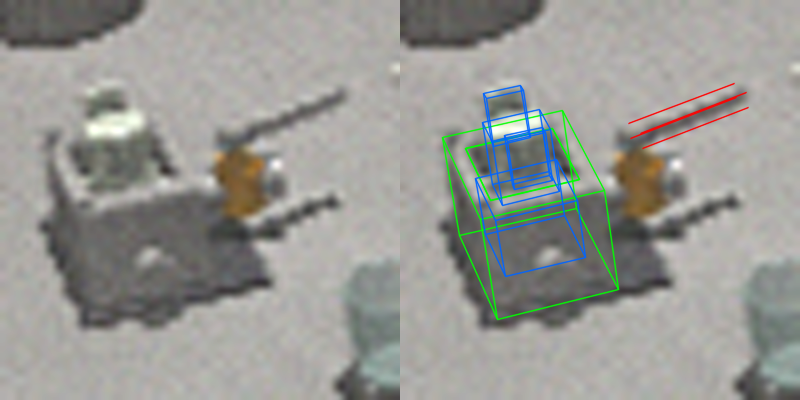

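View pics/fo_t2.png

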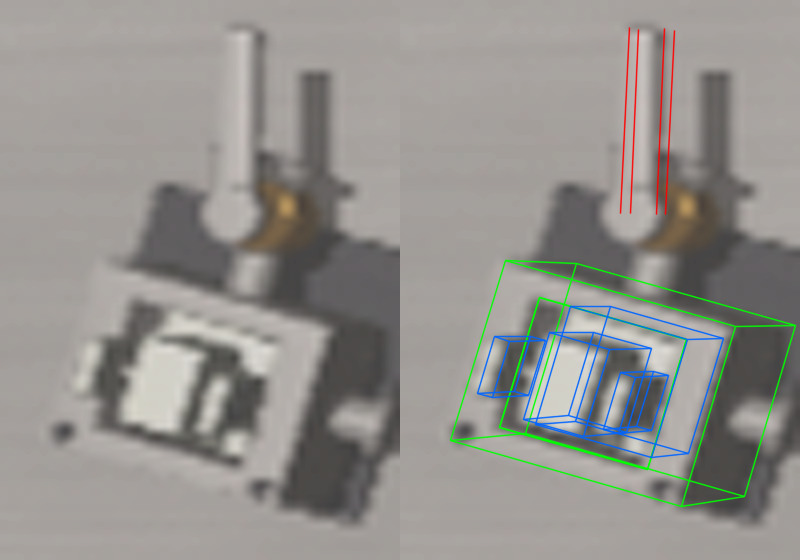

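View pics/bo_s2.png

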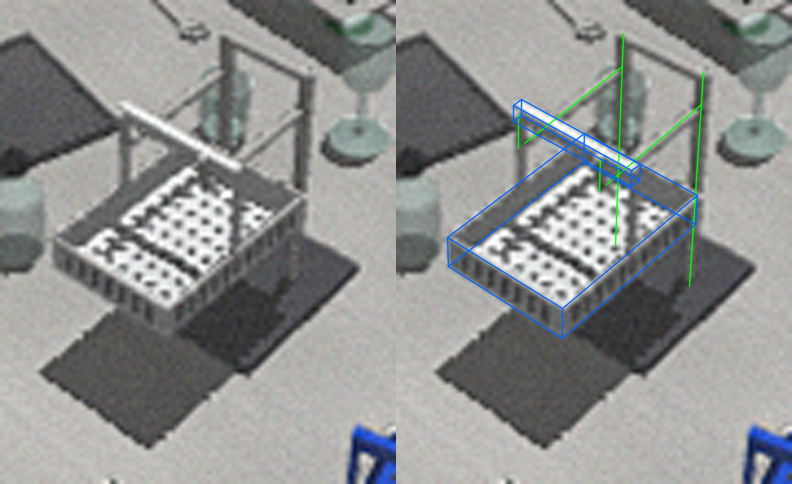

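View pics/bo_t2.png

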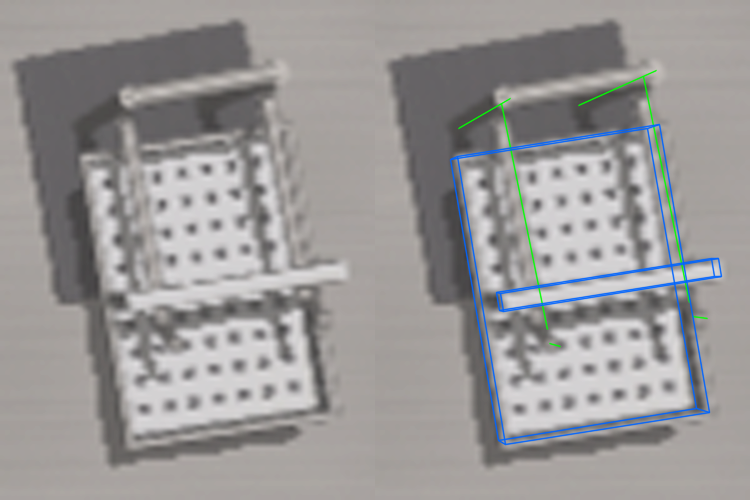

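View pics/to_s2.png

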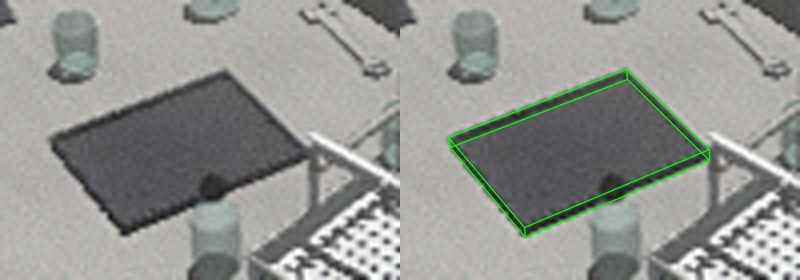

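```bash
cat >> h.py <<'E'
def plan(X,yaw=None,st=None):
    "world target + world yaw(deg) of tool x (mod 180) -> shifts mm, spin deg"
    st=st or r.get_state(); M=Rn.from_quat(st["eef_rot"]).as_matrix()
    d=M.T@(np.array(X)-st["tool_pos"])*1000
    cur=np.degrees(np.arctan2(M[1,0],M[0,0])); s=0
    if yaw is not None:
        s=-((yaw-cur+90)%180-90)
    print("cur",st["tool_pos"].round(4),"yaw",cur.round(1),"clock",round(st["clock"],2),"-> shift",d.round(1),"spin",round(s,1),"F",st["contact_force"].round(1),"q7",st["q"][6].round(2))
    return d,s
E
python3 - <<'E'
from h import *
st=r.get_state();print(Rn.from_quat(st["eef_rot"]).as_matrix().round(3))
P=np.array([.5177,.3541]);
for off in (40,26):
  a=np.radians(-2); 
  c=P+.055*np.array([np.cos(a),np.sin(a)])+off/1000*np.array([np.sin(a),-np.cos(a)])
  plan([*c,.16],-2+90);plan([*c,.16],-2)
E
```

```text
[[ 0.436  0.    -0.9  ]
 [ 0.9    0.     0.436]
 [ 0.    -1.    -0.   ]]
cur [0.2723 0.5626 0.2467] yaw 64.2 clock 1.9 -> shift [ -95.2   86.7 -378.2] spin -23.8 F [ 0.2  0.6 -0.3] q7 -0.22
cur [0.2723 0.5626 0.2467] yaw 64.2 clock 1.9 -> shift [ -95.2   86.7 -378.2] spin 66.2 F [ 0.2  0.6 -0.3] q7 -0.22
cur [0.2723 0.5626 0.2467] yaw 64.2 clock 1.9 -> shift [ -82.3   86.7 -372.5] spin -23.8 F [ 0.2  0.6 -0.3] q7 -0.22
cur [0.2723 0.5626 0.2467] yaw 64.2 clock 1.9 -> shift [ -82.3   86.7 -372.5] spin 66.2 F [ 0.2  0.6 -0.3] q7 -0.22
```

```bash
python3 -m inch '-20 0 -60 -5; -45 0 -150 -12; -70 20 -250 -18; -95 60 -340 -24; -95 87 -378 -24; -95 87 -378 -24; -95 87 -378 -24; -95 87 -378 -24; -95 87 -378 -24' -1 20
python3 - <<'E'
from h import *
snap(); save("pics/s3.png","side",(120,220,110,250),5); save("pics/t3.png","top",(150,250,60,190),5)
P=np.array([.5177,.3541]);a=np.radians(-2);c=P+.055*np.array([np.cos(a),np.sin(a)])+.038*np.array([np.sin(a),-np.cos(a)])
plan([*c,.071],88)
E
```

```text
clock: 2.8
tool_pos: [0.5767, 0.3033, 0.1569]
eef_rot: [0.513, 0.488, -0.491, -0.508]
contact_force: [-0.4, -1.1, -0.5]
opening: 0.205
cur [0.5722 0.3103 0.1588] yaw 87.9 clock 2.9 -> shift [ 4.  87.8  1. ] spin -0.1 F [-0.4  1.2  0.5] q7 0.68
```

View pics/t3.png

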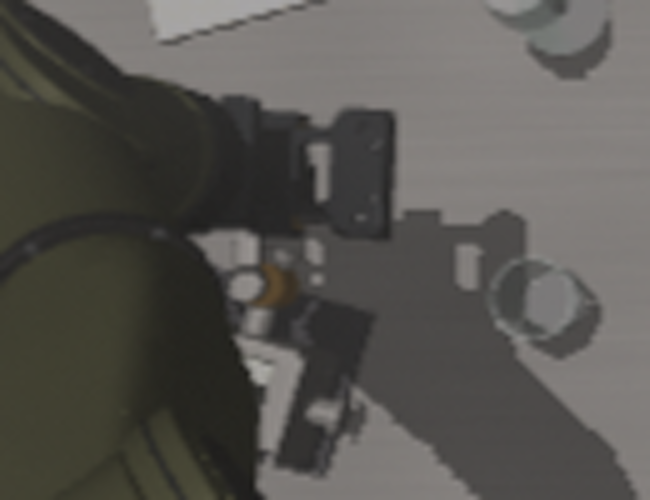

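View pics/s3.png

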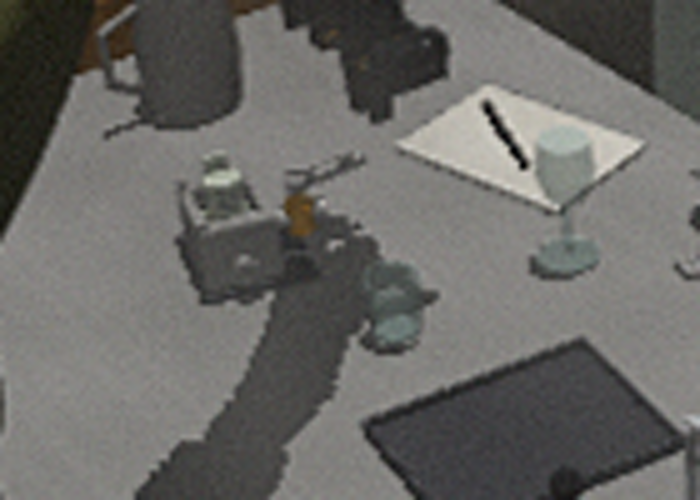

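```bash
python3 - <<'E'
from h import *
snap()
for X in ([.5722,.3103,.151],[.5722,.3103,.24]):
  p=proj("side",X);print(((p[1]-110)*5,(p[0]-120)*5)); p=proj("top",X);print(((p[1]-60)*5,(p[0]-150)*5))
E
python3 -m inch '4 20 1 0; 4 45 1 0; 4 70 1 0; 4 88 1 0; 4 88 1 0; 4 88 1 0'
python3 - <<'E'
from h import *
snap(); save("pics/s4.png","side",(120,220,110,250),5); save("pics/t4.png","top",(150,250,60,190),5)
E
```

```text
(np.float64(361.42948690614475), np.float64(107.74308053995597))
(np.float64(273.2392603733658), np.float64(182.8625191304009))
(np.float64(351.9711233231624), np.float64(21.847607337907604))
(np.float64(213.040077339126), np.float64(170.26879535576455))
clock: 3.6
tool_pos: [0.5694, 0.3184, 0.0727]
eef_rot: [-0.507, -0.493, 0.492, 0.508]
contact_force: [0.2, -0.3, 0.0]
opening: 0.008
```

View pics/s4.png

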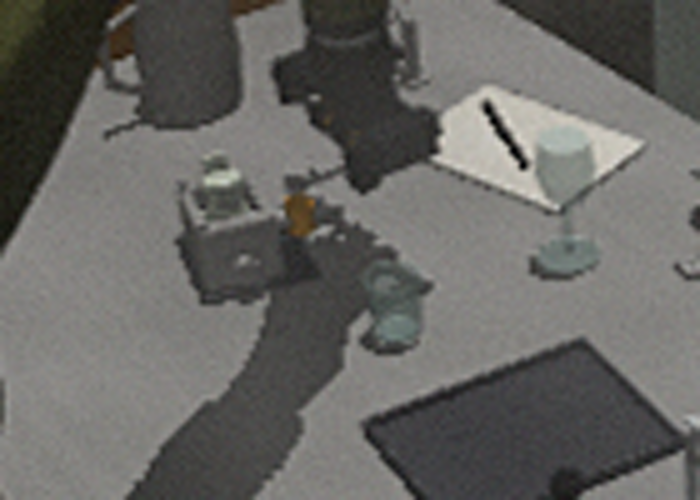

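View pics/t4.png

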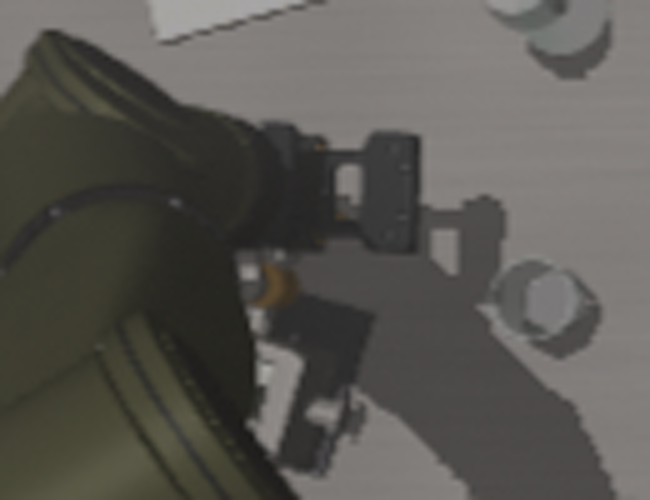

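```bash
python3 - <<'E'
from h import *
P=np.array([.5177,.3541]); st=r.get_state()
for th in (-2,6,14,22,30,38,46,54,62,66):
  a=np.radians(th); c=P+.055*np.array([np.cos(a),np.sin(a)])+.024*np.array([np.sin(a),-np.cos(a)])
  plan([*c,.071],th+90,st)
E
```

```text
cur [0.5705 0.318  0.0734] yaw 88.2 clock 3.7 -> shift [10.2  2.4 -1. ] spin 0.2 F [-0.2  0.3 -0.4] q7 0.63
cur [0.5705 0.318  0.0734] yaw 88.2 clock 3.7 -> shift [18.1  2.5 -3.8] spin -7.8 F [-0.2  0.3 -0.4] q7 0.63
cur [0.5705 0.318  0.0734] yaw 88.2 clock 3.7 -> shift [26.3  2.5 -5.5] spin -15.8 F [-0.2  0.3 -0.4] q7 0.63
cur [0.5705 0.318  0.0734] yaw 88.2 clock 3.7 -> shift [34.6  2.5 -6.1] spin -23.8 F [-0.2  0.3 -0.4] q7 0.63
cur [0.5705 0.318  0.0734] yaw 88.2 clock 3.7 -> shift [43.   2.5 -5.5] spin -31.8 F [-0.2  0.3 -0.4] q7 0.63
cur [0.5705 0.318  0.0734] yaw 88.2 clock 3.7 -> shift [51.2  2.5 -3.7] spin -39.8 F [-0.2  0.3 -0.4] q7 0.63
cur [0.5705 0.318  0.0734] yaw 88.2 clock 3.7 -> shift [59.   2.5 -0.8] spin -47.8 F [-0.2  0.3 -0.4] q7 0.63
cur [0.5705 0.318  0.0734] yaw 88.2 clock 3.7 -> shift [66.4  2.6  3.1] spin -55.8 F [-0.2  0.3 -0.4] q7 0.63
cur [0.5705 0.318  0.0734] yaw 88.2 clock 3.7 -> shift [73.2  2.6  8.1] spin -63.8 F [-0.2  0.3 -0.4] q7 0.63
cur [0.5705 0.318  0.0734] yaw 88.2 clock 3.7 -> shift [76.3  2.6 10.9] spin -67.8 F [-0.2  0.3 -0.4] q7 0.63
```

```bash
python3 -m inch '10 2 -1 0; 18 2 -4 -8; 26 2 -5 -16; 35 2 -6 -24; 43 2 -5 -32; 51 2 -4 -40; 59 2 -1 -48; 66 2 3 -56; 73 2 8 -64; 76 2 11 -68'
python3 - <<'E'
from h import *
snap(); save("pics/s5.png","side",(120,220,110,250),5); save("pics/t5.png","top",(150,250,60,190),5)
P=np.array([.5177,.3541]); st=r.get_state()
for th in (66,70,74,76,78,80):
  a=np.radians(th); c=P+.055*np.array([np.cos(a),np.sin(a)])+.024*np.array([np.sin(a),-np.cos(a)])
  plan([*c,.071],min(th,74)+90,st)
E
```

```text
clock: 4.7
tool_pos: [0.5625, 0.3947, 0.0708]
eef_rot: [0.145, 0.693, -0.691, -0.144]
contact_force: [1.3, -0.1, -0.1]
opening: 0.007
cur [0.5619 0.3946 0.0707] yaw 156.2 clock 4.8 -> shift [-0.1 -0.3 -0.1] spin 0.2 F [-0.2 -0.5 -0.1] q7 1.51
cur [0.5619 0.3946 0.0707] yaw 156.2 clock 4.8 -> shift [ 3.8 -0.3 -1.6] spin -3.8 F [-0.2 -0.5 -0.1] q7 1.51
cur [0.5619 0.3946 0.0707] yaw 156.2 clock 4.8 -> shift [ 7.8 -0.3 -2.9] spin -7.8 F [-0.2 -0.5 -0.1] q7 1.51
cur [0.5619 0.3946 0.0707] yaw 156.2 clock 4.8 -> shift [ 9.8 -0.3 -3.4] spin -7.8 F [-0.2 -0.5 -0.1] q7 1.51
cur [0.5619 0.3946 0.0707] yaw 156.2 clock 4.8 -> shift [11.8 -0.3 -3.9] spin -7.8 F [-0.2 -0.5 -0.1] q7 1.51
cur [0.5619 0.3946 0.0707] yaw 156.2 clock 4.8 -> shift [13.9 -0.3 -4.3] spin -7.8 F [-0.2 -0.5 -0.1] q7 1.51
```

View pics/s5.png

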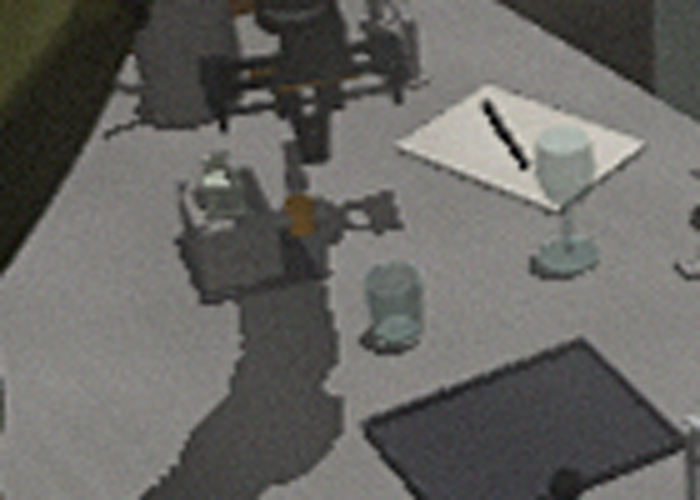

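View pics/t5.png

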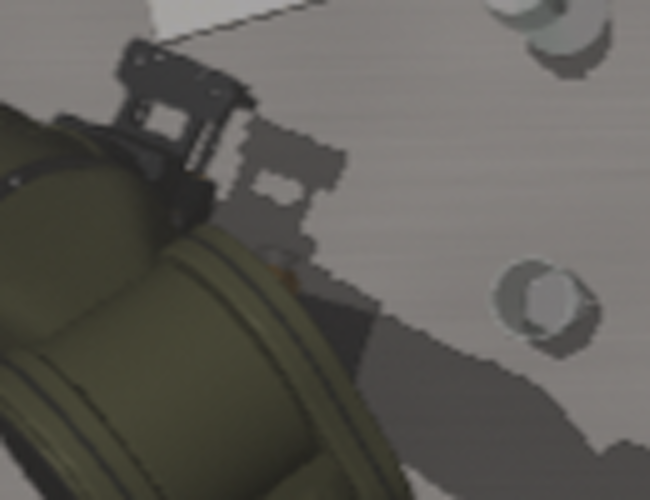

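```bash
python3 -m inch '2 0 -1 -2; 4 0 -2 -4; 6 0 -2 -6; 8 0 -3 -8; 9 0 -3 -8; 10 0 -3 -8; 10 0 -3 -8'
```

```text
clock: 5.5
tool_pos: [0.5546, 0.3992, 0.0699]
eef_rot: [-0.098, -0.7, 0.7, 0.097]
contact_force: [3.0, -0.2, 1.1]
opening: 0.005
```

```bash
python3 -m inch '1.5 0 0 0; 3 0 0 0; 3 0 0 0'; python3 -m inch '1.5 0 0 0; 3 0 0 0; 3 0 0 0'
```

```text
clock: 5.8
tool_pos: [0.5543, 0.3992, 0.07]
eef_rot: [0.1, 0.7, -0.7, -0.096]
contact_force: [8.1, -0.7, -0.4]
opening: 0.004
clock: 6.1
tool_pos: [0.5541, 0.3992, 0.0701]
eef_rot: [0.102, 0.7, -0.7, -0.095]
contact_force: [12.1, -1.6, -3.3]
opening: 0.008
```

```bash
python3 -m inch '-10 0 0 0; -30 0 0 0; -40 -40 0 0; -40 -90 0 0; -40 -140 0 0; -40 -180 0 0; -40 -190 0 0; -40 -190 0 0' 1
python3 - <<'E'
from h import *
st=r.get_state()
a=np.radians(8.4)
plan([.40,0.05,.27],None,st); plan([.462,-.3495,.29],8.4,st)
E
```

```text
clock: 6.9
tool_pos: [0.5859, 0.3913, 0.2613]
eef_rot: [0.097, 0.701, -0.7, -0.097]
contact_force: [0.4, -0.3, -0.3]
opening: 0.706
cur [0.5859 0.3913 0.2613] yaw 164.2 clock 6.9 -> shift [ 86.1  -9.6 379. ] spin 0 F [ 0.4 -0.3 -0.3] q7 1.8
cur [0.5859 0.3913 0.2613] yaw 164.2 clock 6.9 -> shift [-82.1 -30.4 746.5] spin -24.2 F [ 0.4 -0.3 -0.3] q7 1.8
```

```bash
python3 -m inch '-4 -5 40 8; -8 -10 80 16; -12 -15 120 24; -16 -20 160 32; -20 -25 200 40; -25 -30 240 48; -29 -30 280 56; -33 -30 320 64; -38 -30 360 72; -42 -30 400 80'
python3 - <<'E'
from h import *
plan([.462,-.3495,.29],8.4)
E
```

```text
clock: 7.9
tool_pos: [0.5155, -0.0079, 0.2874]
eef_rot: [-0.525, -0.471, 0.474, 0.527]
contact_force: [0.3, -0.3, -0.6]
opening: 1.003
cur [ 0.5155 -0.0079  0.2874] yaw 83.8 clock 7.9 -> shift [-345.4   -2.3   16.5] spin 75.4 F [ 0.3 -0.3 -0.6] q7 1.1
```

```bash
python3 -m inch '-40 0 2 8; -80 0 4 16; -120 0 6 24; -160 0 8 32; -200 -2 10 40; -240 -2 12 48; -280 -2 14 56; -320 -2 16 64; -345 -2 16 72; -345 -2 16 75'
python3 - <<'E'
from h import *
snap()
plan([.462,-.3495,.29],8.4)
s=[(place(wires("stand"),.4665,-.3525,0,.175),(0,255,0)),(place(wires("basket"),.462,-.3495,.1023,.144),(255,100,0))]
overlay("pics/g_s.png","side",(150,290,220,310),4.2,s)
overlay("pics/g_t.png","top",(165,265,300,375),5,s)
E
```

```text
clock: 8.9
tool_pos: [0.4634, -0.3518, 0.2888]
eef_rot: [-0.705, -0.05, 0.054, 0.705]
contact_force: [1.2, 0.4, 0.1]
opening: 1.004
cur [ 0.4651 -0.3475  0.289 ] yaw 9.1 clock 9.0 -> shift [-3.4 -1.  -1.5] spin 0.7 F [-0.7  1.2 -0.5] q7 0.69
```

View pics/g_s.png

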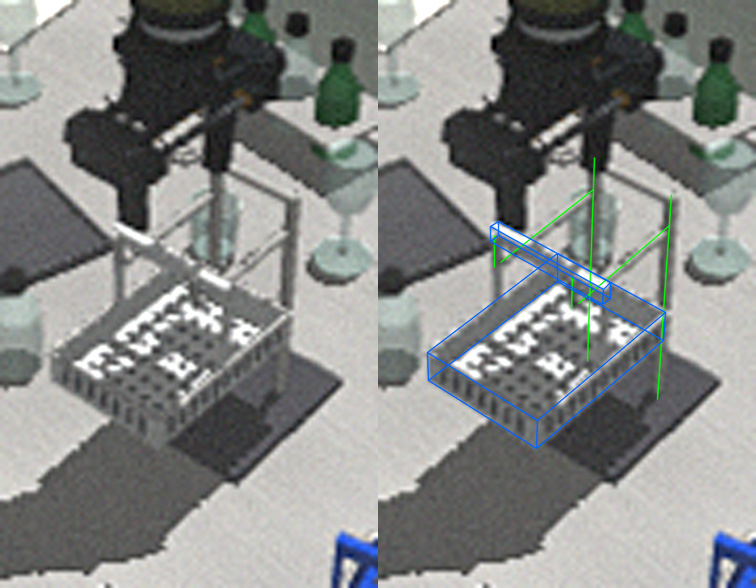

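```bash
python3 -m inch '-3 20 -1 1; -3 40 -1 1; -3 60 -1 1; -3 75 -1 1; -3 84 -1 1; -3 88 -1 1; -3 88 -1 1'
python3 - <<'E'
from h import *
snap()
plan([.462,-.3495,.201],8.4)
overlay("pics/g_s2.png","side",(150,290,220,310),5.5,[],False)
overlay("pics/g_t2.png","top",(165,265,300,375),5,[],False)
E
```

```text
clock: 9.7
tool_pos: [0.4638, -0.3485, 0.2031]
eef_rot: [-0.705, -0.05, 0.051, 0.706]
contact_force: [-0.2, -0.2, -0.2]
opening: 0.996
cur [ 0.4643 -0.3491  0.2041] yaw 8.2 clock 9.8 -> shift [-2.4  3.1 -0.1] spin -0.2 F [0.1 0.3 0.2] q7 0.66
```

View pics/g_s2.png

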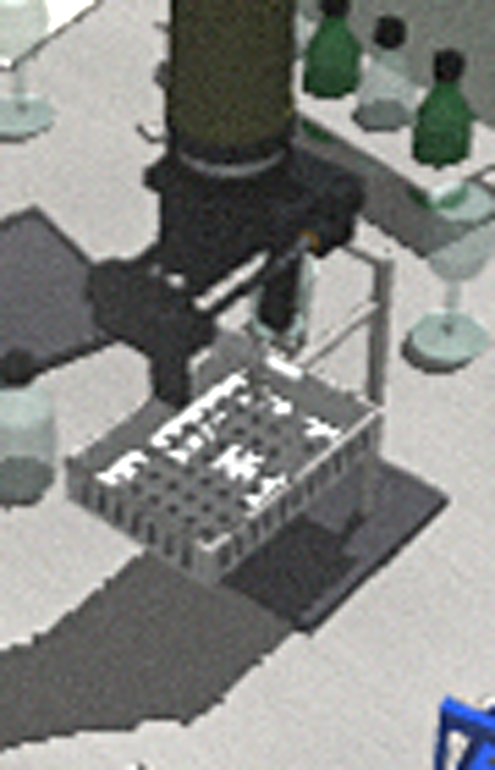

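```bash
python3 -m inch '-2 3 0 0; -2 3 0 0; -2 3 0 0; -2 3 0 0; -2 3 0 0; -2 3 0 0; -2 3 0 0; -2 3 0 0; -2 3 0 0' -1 40; python3 -m inch '0 -5 0 0; 0 -15 0 0; 0 -25 0 0;0 -35 0 0; 0 -43 0 0; 0 -45 0 0; 0 -45 0 0'
python3 - <<'E'
from h import *
snap()
plan([.462,-.3495,.246],10)
overlay("pics/g_s3.png","side",(130,290,210,320),3.7,[],False)
overlay("pics/g_t3.png","top",(165,265,290,385),4,[],False)
E
```

```text
clock: 10.7
tool_pos: [0.4621, -0.3494, 0.2007]
eef_rot: [-0.705, -0.05, 0.05, 0.705]
contact_force: [0.5, -0.6, 0.0]
opening: 0.211
clock: 11.4
tool_pos: [0.4622, -0.3495, 0.2461]
eef_rot: [0.705, 0.051, -0.05, -0.705]
contact_force: [0.7, -0.2, -2.9]
opening: 0.112
cur [ 0.4618 -0.3492  0.2454] yaw 8.2 clock 11.5 -> shift [ 0.1 -0.6 -0.3] spin -1.8 F [ 0.3 -0.3 -2.5] q7 0.67
```

View pics/g_s3.png

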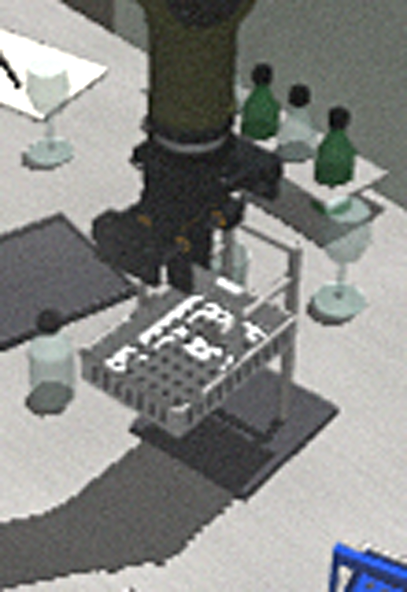

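View pics/g_t3.png

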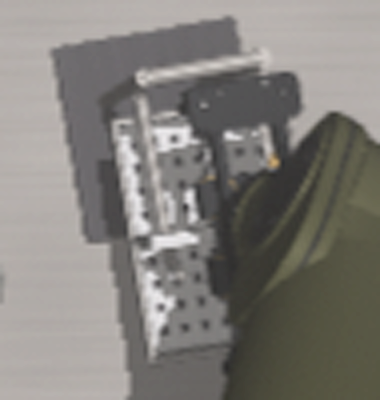

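```bash
python3 - <<'E'
from h import *
snap()
for dz,c in((.045,(255,100,0)),(.038,(0,0,255))):
    overlay(f"pics/g_s4_{int(dz*1000)}.png","side",(180,250,225,300),8,[(place(wires("basket"),.462,-.3495,.1023+dz,.144),c)],False)
E
cd pics; python3 -c "
import cv2,numpy as np
a=[cv2.imread(f'g_s4_{i}.png') for i in(45,38)]; v=cv2.resize(np.hstack(a),None,fx=.66,fy=.66); cv2.imwrite('g_s4.png',v)"
```

```text
(no output)
```

View pics/g_s4.png

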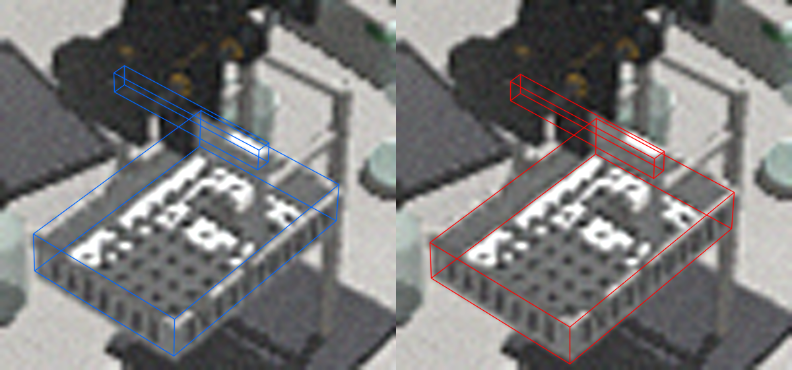

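```bash
python3 -m inch '-10 0 0 0; -25 0 -1 0; -45 0 -1 0; -65 0 -2 0; -85 0 -3 0; -105 0 -3 0; -125 0 -4 0; -140 0 -4 0; -145 0 -4 0; -145 0 -4 0'
python3 - <<'E'
from h import *
plan([.36,-.25,.275],8)
plan([.5006,-.0176,.275],-7.3)
E
```

```text
clock: 12.6
tool_pos: [0.3182, -0.3742, 0.2458]
eef_rot: [-0.705, -0.05, 0.05, 0.705]
contact_force: [0.3, -0.1, -3.1]
opening: 0.108
cur [ 0.3182 -0.3742  0.2458] yaw 8.1 clock 12.6 -> shift [ 58.8 -29.2 117.1] spin 0.1 F [ 0.3 -0.1 -3.1] q7 0.85
cur [ 0.3182 -0.3742  0.2458] yaw 8.1 clock 12.6 -> shift [230.7 -29.2 327.4] spin 15.4 F [ 0.3 -0.1 -3.1] q7 0.85
```

```bash
python3 -m inch '0 -5 15 0; 0 -15 40 0; 5 -25 70 1; 20 -29 100 2; 45 -29 130 4; 70 -29 160 6; 95 -29 190 8; 120 -29 220 10; 145 -29 245 12; 170 -29 270 13'
python3 -m inch '20 0 20 2; 40 0 38 2; 55 0 50 2; 61 0 56 2; 61 0 56 2; 61 0 56 2'
python3 - <<'E'
from h import *
plan([.5006,-.0176,.275],-7.3)
snap(); find("basket_floor"); find("basket_bar")
b=place(wires("basket"),.5006,-.0176,.003+.173,np.radians(-7.3)); t=place(wires("tray"),.5006,-.0176,0,np.radians(-7.3))
overlay("pics/p_s.png","side",(130,230,170,270),4,[(b,(255,100,0)),(t,(0,255,0))])
overlay("pics/p_t.png","top",(150,270,180,280),4,[(b,(255,100,0)),(t,(0,255,0))])
E
```

```text
clock: 13.6
tool_pos: [0.4497, -0.079, 0.2751]
eef_rot: [-0.706, 0.029, -0.029, 0.707]
contact_force: [-0.0, -0.1, -1.9]
opening: 0.104
clock: 14.2
tool_pos: [0.5132, -0.032, 0.2746]
eef_rot: [0.706, -0.043, 0.042, -0.706]
contact_force: [-0.5, -0.2, -3.0]
opening: 0.103
cur [ 0.5132 -0.032   0.2746] yaw -6.8 clock 14.2 -> shift [-14.3  -0.4  12.8] spin 0.5 F [-0.5 -0.2 -3. ] q7 -0.13
basket_floor 4 2
    0.89 0.89 [ 0.5096 -0.0397  0.1866] 0.0065
    0.66 0.97 [ 0.4433 -0.6417  0.0026] 0.0001
basket_bar 3 2
    0.72 0.88 [ 0.4347 -0.6435  0.112 ] 0.0026
```

View pics/p_s.png

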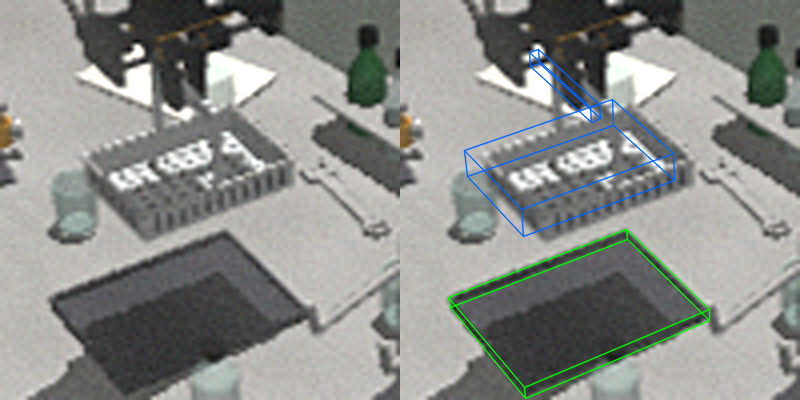

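View pics/p_t.png

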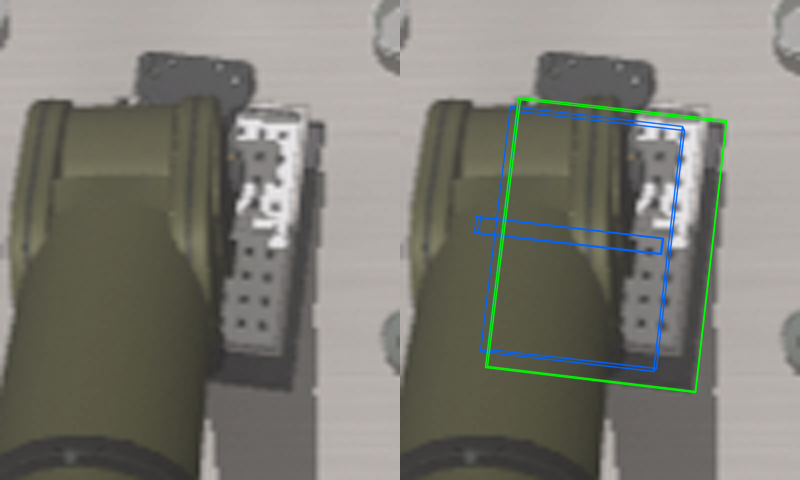

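```bash
python3 -m inch '-7 15 6 0; -14 45 13 0; -14 75 13 0; -14 105 13 0; -14 130 13 0; -14 148 13 0; -14 158 13 0; -14 162 13 0; -14 162 13 0'
python3 - <<'E'
from h import *
plan([.5006,-.0176,.1015],-7.3)
snap()
b=place(wires("basket"),.5006,-.0176,.003+.01,np.radians(-7.3)); t=place(wires("tray"),.5006,-.0176,0,np.radians(-7.3))
overlay("pics/p_s2.png","side",(130,230,170,270),4,[(b,(255,100,0)),(t,(0,255,0))])
overlay("pics/p_t2.png","top",(150,270,180,280),4,[(b,(255,100,0)),(t,(0,255,0))])
E
```

```text
clock: 15.4
tool_pos: [0.5023, -0.0174, 0.1128]
eef_rot: [-0.706, 0.042, -0.042, 0.706]
contact_force: [-0.2, -0.2, -2.9]
opening: 0.11
cur [ 0.5023 -0.0174  0.1128] yaw -6.8 clock 15.4 -> shift [-1.7 11.3 -0.4] spin 0.5 F [-0.2 -0.2 -2.9] q7 -0.16
```

View pics/p_s2.png

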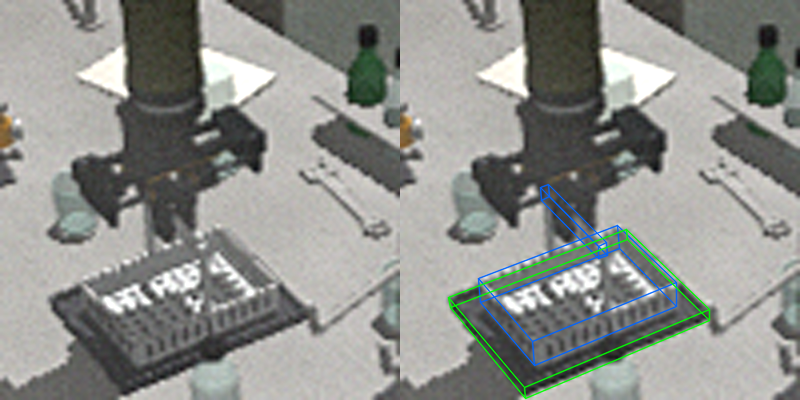

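View pics/p_t2.png

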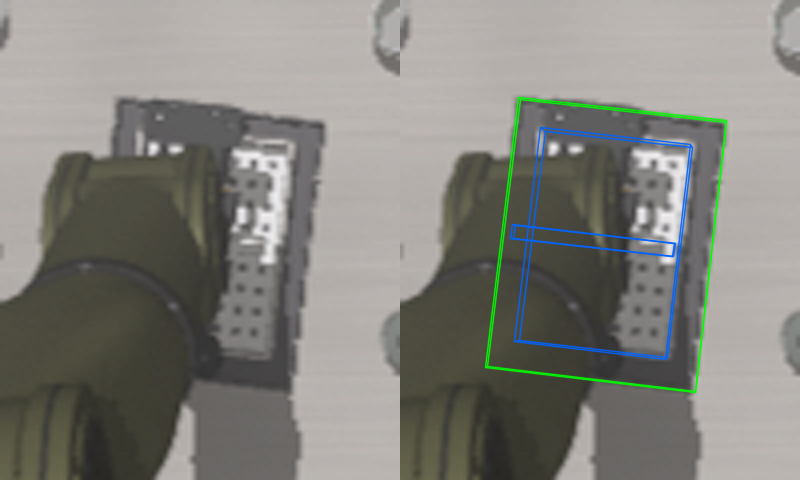

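```bash
python3 -m inch '-1 3 0 0; -1 6 0 0; -1 8 0 0; -1 10 0 0; -1 11 0 0; -1 11 0 0'; python3 -m inch '0 1 0 0; 0 1 0 0';
```

```text
clock: 16.1
tool_pos: [0.5014, -0.0172, 0.1058]
eef_rot: [-0.706, 0.041, -0.043, 0.706]
contact_force: [-8.1, 1.6, 42.3]
opening: 0.11
clock: 16.3
tool_pos: [0.5014, -0.0172, 0.1058]
eef_rot: [-0.706, 0.041, -0.044, 0.706]
contact_force: [-9.6, 0.8, 52.6]
opening: 0.107
```

```bash
python3 -m inch '0 -4 0 0; 0 -5 0 0; 0 -5 0 0';python3 - <<'E'
from h import *
plan([.5006,-.0176,.1015],-7.3)
snap()
b=place(wires("basket"),.501,-.0176,.003,np.radians(-7)); t=place(wires("tray"),.5006,-.0176,0,np.radians(-7.3))
overlay("pics/p_s3.png","side",(170,230,175,265),8,[(b,(255,100,0)),(t,(0,255,0))],False)
overlay("pics/p_t3.png","top",(170,260,190,280),6,[(b,(255,100,0)),(t,(0,255,0))],False)
overlay("pics/p_s3r.png","side",(170,230,175,265),8,[],False)
E
```

```text
clock: 16.6
tool_pos: [0.5015, -0.0172, 0.106]
eef_rot: [-0.706, 0.042, -0.042, 0.706]
contact_force: [-0.8, 0.8, 8.1]
opening: 0.105
cur [ 0.5015 -0.0172  0.106 ] yaw -6.8 clock 16.6 -> shift [-0.9  4.5 -0.5] spin 0.5 F [-0.8  0.8  8.1] q7 -0.16
```

View pics/p_s3.png

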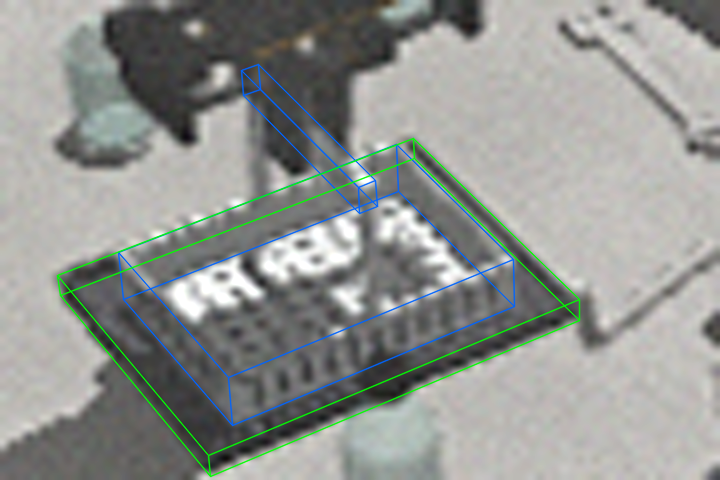

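View pics/p_s3r.png

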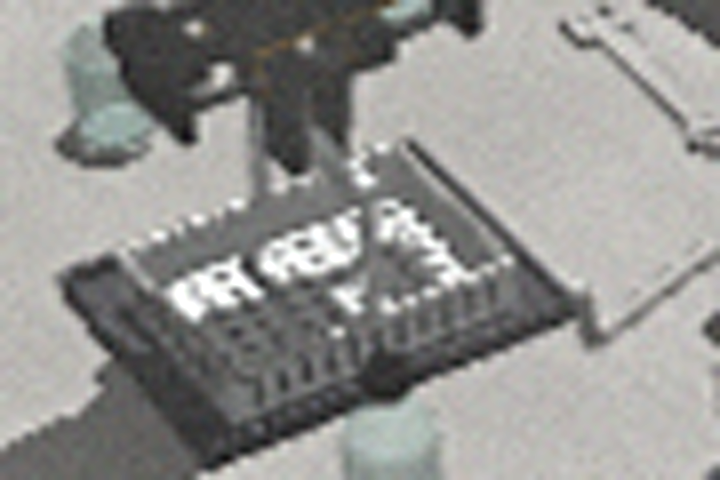

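View pics/p_t3.png

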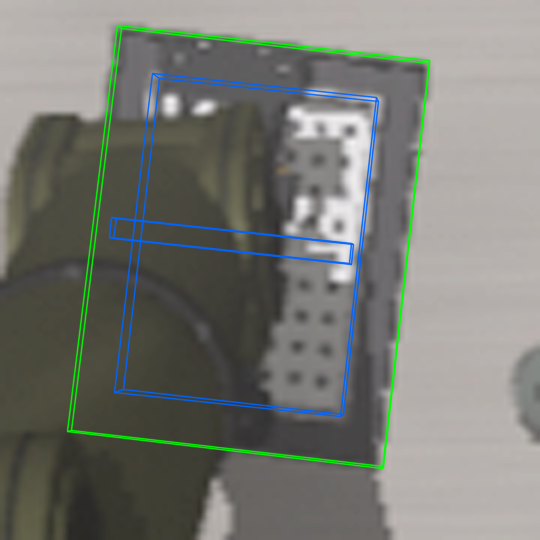

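```bash
python3 -m inch '0 0 0 0; 0 1 0 0; 0 2 0 0; 0 2 0 0' -1 3;  python3 -m inch '0 0 0 0; 0 0 0 0; 0 0 0 0; 0 0 0 0' -0.6 3; python3 -m inch '0 0 0 0; 0 0 0 0; 0 0 0 0; 0 0 0 0; 0 0 0 0; 0 0 0 0' 0.6 3
```

```text
clock: 17.1
tool_pos: [0.5015, -0.0172, 0.1034]
eef_rot: [-0.706, 0.042, -0.042, 0.706]
contact_force: [0.5, -0.7, 1.7]
opening: 0.115
clock: 17.5
tool_pos: [0.5009, -0.0171, 0.1035]
eef_rot: [-0.706, 0.042, -0.042, 0.706]
contact_force: [-0.8, 0.5, 0.8]
opening: 0.202
clock: 18.1
tool_pos: [0.5011, -0.0171, 0.1037]
eef_rot: [-0.706, 0.042, -0.042, 0.706]
contact_force: [-0.9, 0.0, 0.6]
opening: 0.725
```

Raise and look; head toward the filter.

```bash
python3 -m inch '0 -15 0 0; 0 -45 0 0; 0 -85 0 0; 0 -125 0 0; 0 -160 0 0; -20 -170 35 8; -40 -170 75 16; -55 -170 120 24; -65 -170 165 32; -75 -170 210 40' 1 30
python3 - <<'E'
from h import *
F=(.4525,.3733)
plan([*F,.2],90-16.4)
snap()
b=place(wires("basket"),.501,-.0176,.003,np.radians(-7)); t=place(wires("tray"),.5006,-.0176,0,np.radians(-7.3))
overlay("pics/p_s4.png","side",(170,230,175,265),8,[(b,(255,100,0)),(t,(0,255,0))],False)
overlay("pics/p_t4.png","top",(170,260,190,280),6,[(b,(255,100,0)),(t,(0,255,0))],False)
overlay("pics/p_t4f.png","top",(0,384,0,512),1.5,[],False)
E
```

```text
clock: 19.1
tool_pos: [0.4509, 0.2019, 0.2739]
eef_rot: [-0.648, 0.283, -0.283, 0.648]
contact_force: [1.2, 0.3, -1.0]
opening: 1.002
cur [0.4509 0.2019 0.2739] yaw -47.2 clock 19.1 -> shift [-124.6   74.   117.7] spin 59.2 F [ 1.2  0.3 -1. ] q7 -1.15
```

View pics/p_s4.png

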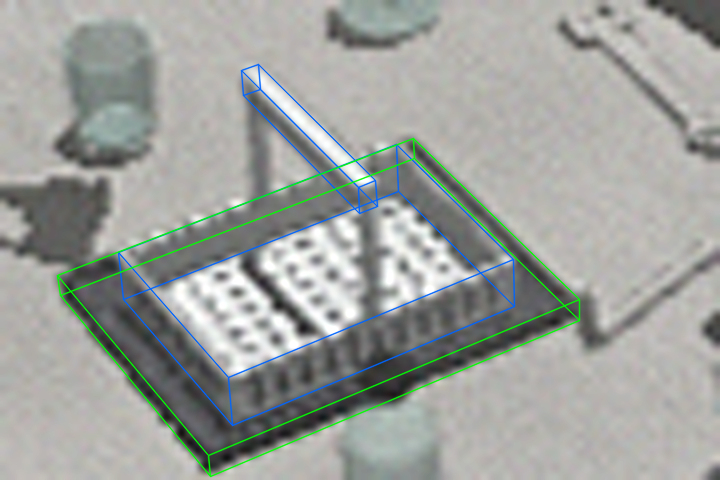

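View pics/p_t4.png

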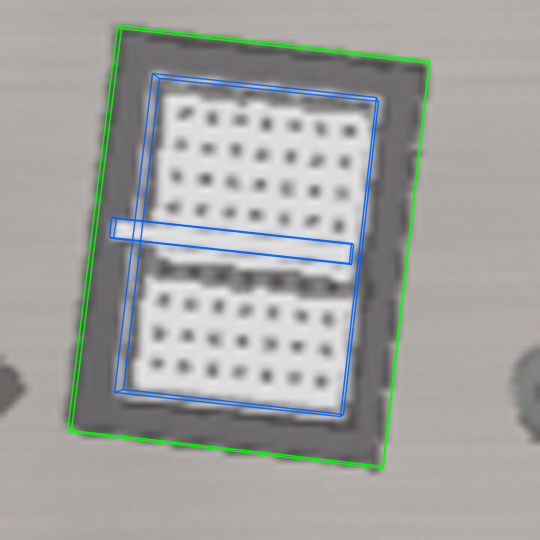

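View pics/p_t4f.png

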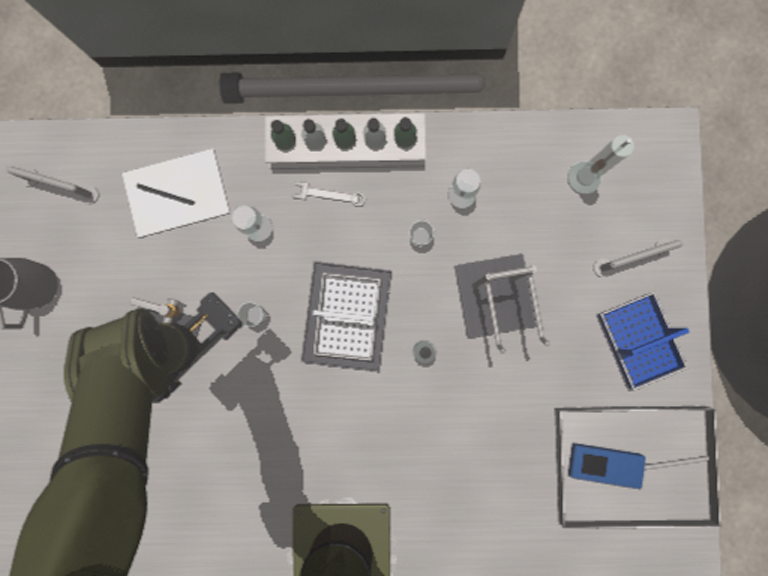

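```bash
python3 -m inch '-20 0 20 -8; -35 5 35 -16; -55 10 50 -24; -75 20 70 -32; -90 30 85 -40; -105 40 100 -48; -120 50 112 -56; -125 60 118 -64; -125 68 118 -72; -125 74 118 -80'
python3 - <<'E'
from h import *
plan([.4525,.3733,.2],90-16.4)
E
```

```text
clock: 20.2
tool_pos: [0.452, 0.3717, 0.1989]
eef_rot: [0.677, 0.204, -0.204, -0.677]
contact_force: [-1.0, -0.2, -0.5]
opening: 1.002
cur [0.452  0.3717 0.1989] yaw 33.6 clock 20.2 -> shift [ 1.3 -1.1  1.1] spin -40.0 F [-1.  -0.2 -0.5] q7 -0.33
```

```bash
python3 -m inch '1 0 1 -8; 1 0 1 -16; 1 0 1 -24; 1 0 1 -32; 1 0 1 -40; 1 0 1 -40; 1 0 1 -40'
python3 - <<'E'
from h import *
plan([.4525,.3733,.083],90-16.4)
snap()
F=(.4525,.3733,0,np.radians(-16.4))
s=[(place(wires("filter"),*F),(0,255,0)),(place(wires("cart"),F[0],F[1],.012,F[3]),(255,100,0))]
overlay("pics/c_s.png","side",(110,190,130,200),6,s)
overlay("pics/c_t.png","top",(170,260,60,140),5,s)
find("cart_grip")
E
```

```text
clock: 20.9
tool_pos: [0.4527, 0.373, 0.1996]
eef_rot: [-0.569, -0.42, 0.421, 0.569]
contact_force: [0.0, 0.6, 0.1]
opening: 1.002
cur [0.4527 0.373  0.1996] yaw 73.0 clock 20.9 -> shift [  0.3 116.6   0.2] spin -0.6 F [0.  0.6 0.1] q7 0.19
cart_grip 1 1
    0.65 0.6 [0.4477 0.3827 0.0888] 0.0071
```

View pics/c_s.png

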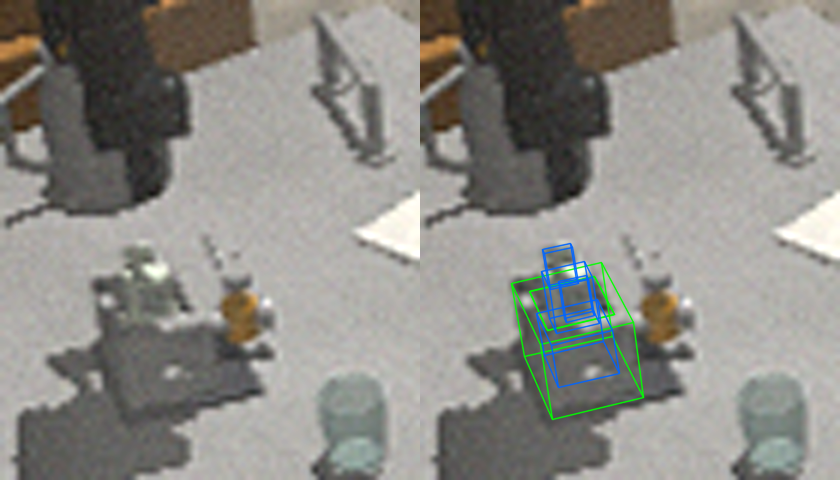

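View pics/c_t.png

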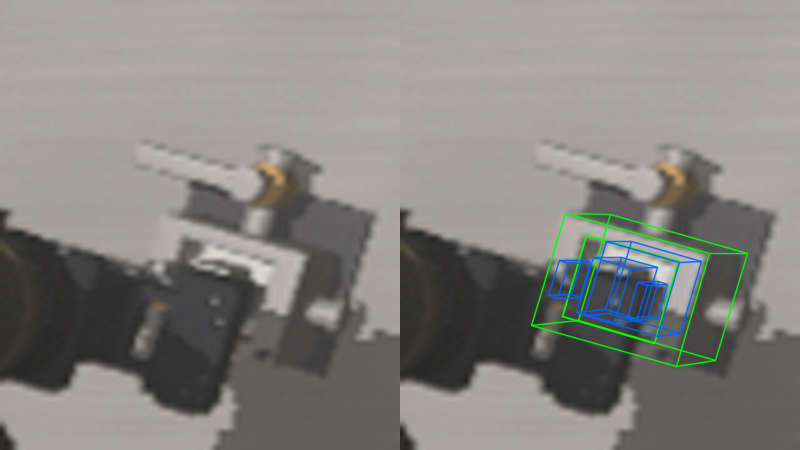

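```bash
python3 -m inch '1 25 1 -1; 1 50 1 -1; 1 75 1 -1; 1 95 1 -1; 1 108 1 -1; 1 115 1 -1; 1 116 1 -1; 1 116 1 -1'
python3 - <<'E'
from h import *
plan([.452,.3743,.083],90-16.4)
snap()
overlay("pics/c_s2.png","side",(120,190,130,200),8,[],False)
overlay("pics/c_t2.png","top",(170,260,60,140),6,[],False)
E
```

```text
clock: 21.9
tool_pos: [0.4521, 0.3752, 0.0843]
eef_rot: [-0.564, -0.427, 0.426, 0.564]
contact_force: [0.3, -0.1, 0.3]
opening: 1.004
cur [0.4521 0.3752 0.0843] yaw 74.2 clock 21.9 -> shift [-0.9  1.3 -0.1] spin 0.6 F [ 0.3 -0.1  0.3] q7 0.12
```

View pics/c_s2.png

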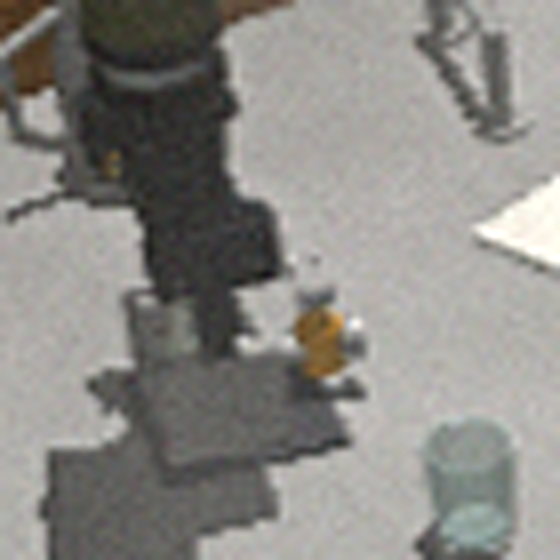

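View pics/c_t2.png

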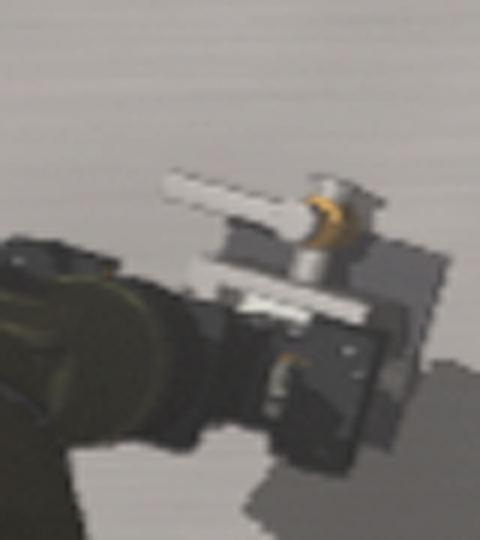

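```bash
python3 -m inch '0 1 0 0; 0 1 0 0; 0 1 0 0; 0 1 0 0; 0 1 0 0; 0 1 0 0; 0 1 0 0; 0 1 0 0; 0 1 0 0; 0 1 0 0' -1 40
```

```text
clock: 23.0
tool_pos: [0.452, 0.3753, 0.0835]
eef_rot: [-0.564, -0.427, 0.426, 0.564]
contact_force: [-0.9, 0.1, 6.8]
opening: 0.433
```

```bash
python3 -m inch '0 0 0 0; 0 0 0 0; 0 0 0 0'
python3 - <<'E'
from h import *
snap()
overlay("pics/c_s3.png","side",(120,190,130,200),8,[],False)
overlay("pics/c_t3.png","top",(170,260,60,140),6,[],False)
E
```

```text
clock: 23.3
tool_pos: [0.452, 0.3753, 0.0835]
eef_rot: [-0.564, -0.427, 0.426, 0.564]
contact_force: [-0.6, 0.0, 7.0]
opening: 0.434
```

View pics/c_s3.png

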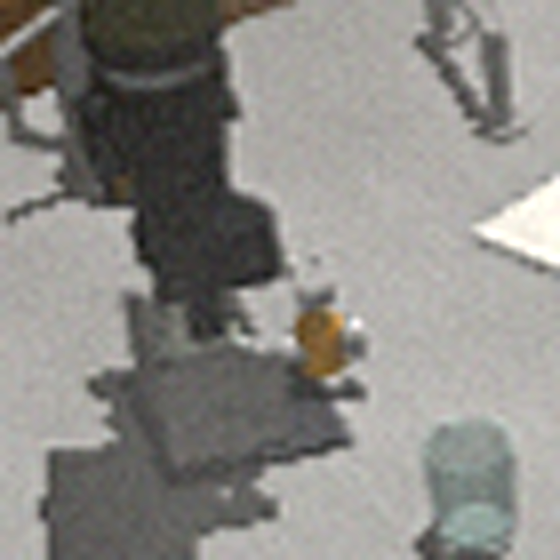

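View pics/c_t3.png

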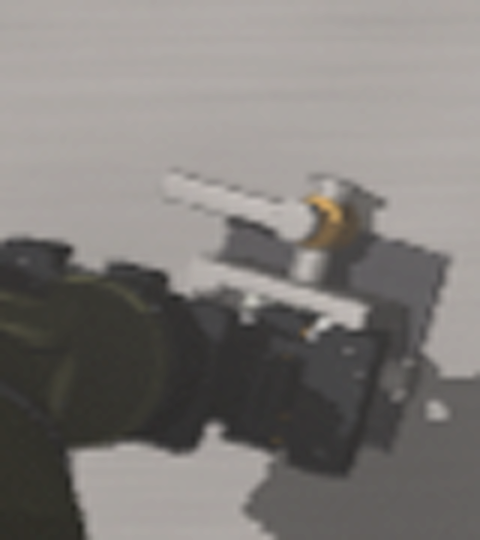

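```bash
python3 -m inch '0 0 0 0; 0 0 0 0; 0 0 0 0' -1 28; python3 -m inch '0 -1 0 0; 0 -3 0 0; 0 -5 0 0; 0 -5 0 0'
```

```text
clock: 23.7
tool_pos: [0.4521, 0.3754, 0.0833]
eef_rot: [-0.564, -0.427, 0.426, 0.564]
contact_force: [-1.0, -0.1, 5.7]
opening: 0.45
clock: 24.1
tool_pos: [0.4517, 0.3745, 0.0877]
eef_rot: [0.564, 0.426, -0.427, -0.564]
contact_force: [-0.2, 0.3, -1.1]
opening: 0.445
```

```bash
python3 -m inch '0 -5 0 0; 0 -11 0 0; 0 -17 0 0; 0 -23 0 0; 0 -23 0 0'; python3 -m inch '0 -8 0 0; 0 -20 0 0; 0 -35 0 0; 0 -50 0 0; 0 -65 0 0; 0 -80 0 0; 0 -85 0 0; 0 -85 0 0'
python3 - <<'E'
from h import *
st=r.get_state()
plan([.452,.3743,.083],90-16.4,st)
snap()
Z=st["tool_pos"]
M=np.radians(-16)
b=place(wires("cart"),Z[0],Z[1],Z[2]-.0835+.012,M)
overlay("pics/c_s4.png","side",(110,190,120,190),8,[(b,(255,100,0))],True) if 0 else overlay("pics/c_s4.png","side",(100,190,120,200),6,[(b,(255,100,0))],False)
overlay("pics/c_s4r.png","side",(100,190,120,200),6,[],False)
overlay("pics/c_t4.png","top",(170,260,40,140),6,[],False)
E
```

```text
clock: 24.6
tool_pos: [0.4523, 0.3752, 0.1119]
eef_rot: [-0.564, -0.427, 0.426, 0.564]
contact_force: [-0.2, 0.9, -1.2]
opening: 0.448
clock: 25.4
tool_pos: [0.4522, 0.3752, 0.1968]
eef_rot: [-0.564, -0.427, 0.426, 0.564]
contact_force: [0.1, 0.4, -0.6]
opening: 0.446
cur [0.4522 0.3752 0.1968] yaw 74.2 clock 25.4 -> shift [ -1.1 113.8   0. ] spin 0.6 F [ 0.1  0.4 -0.6] q7 0.2
```

View pics/c_s4.png

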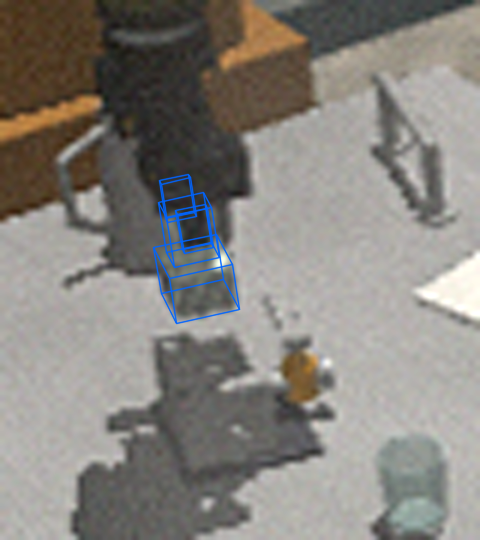

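View pics/c_s4r.png

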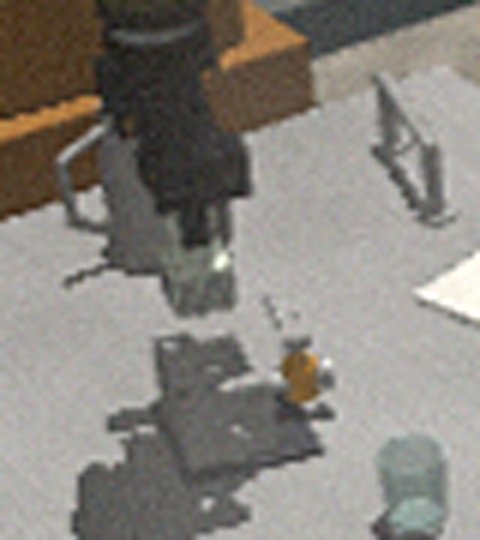

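View pics/c_t4.png

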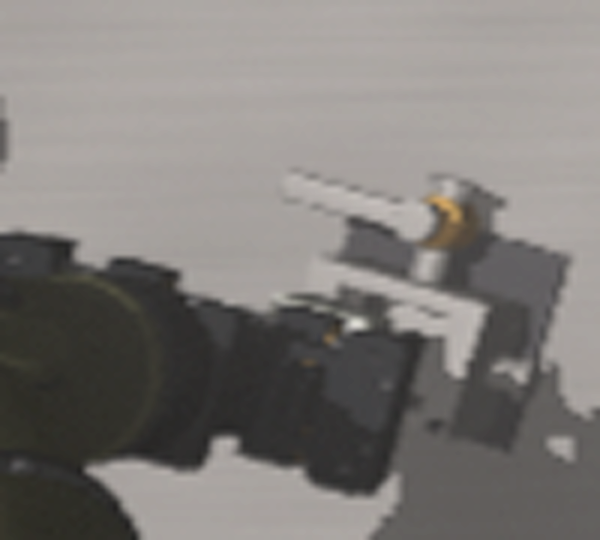

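```bash
python3 - <<'E'
from h import *
plan([.4514,-.0115,.2],83)
E
```

```text
cur [0.4516 0.3745 0.1954] yaw 74.2 clock 25.5 -> shift [-371.4   -4.4 -105.1] spin -8.8 F [ 0.  -0.6 -0.9] q7 0.2
```

```bash
python3 -m inch '-12 -3 -3 0; -40 -4 -11 -1; -80 -4 -22 -2; -120 -4 -34 -3; -160 -4 -45 -4; -200 -4 -57 -5; -240 -4 -68 -6; -280 -4 -79 -7; -315 -4 -89 -8; -345 -4 -98 -9'; python3 -m inch '-15 0 -4 0; -24 0 -6 0; -26 0 -7 0; -26 0 -7 0; -26 0 -7 0'
python3 - <<'E'
from h import *
st=r.get_state()
plan([.4514,-.0115,.0775],83,st)
snap()
Z=st["tool_pos"]
c=place(wires("cart"),Z[0],Z[1],Z[2]-.0835+.012,np.radians(-7))
b=place(wires("basket"),.501,-.0176,.003,np.radians(-7))
overlay("pics/d_s.png","side",(130,230,170,270),4,[(b,(0,255,0)),(c,(255,100,0))])
overlay("pics/d_t.png","top",(150,270,180,280),4,[(b,(0,255,0)),(c,(255,100,0))])
E
```

```text
clock: 26.5
tool_pos: [0.4506, 0.0129, 0.1994]
eef_rot: [-0.529, -0.468, 0.47, 0.529]
contact_force: [0.7, -0.0, -1.1]
opening: 0.449
clock: 27.0
tool_pos: [0.4558, -0.0093, 0.1997]
eef_rot: [-0.528, -0.47, 0.47, 0.529]
contact_force: [0.0, 0.3, -1.7]
opening: 0.441
cur [ 0.4558 -0.0093  0.1997] yaw 83.3 clock 27.0 -> shift [ -2.8 122.2   4.2] spin 0.3 F [ 0.   0.3 -1.7] q7 0.86
```

View pics/d_s.png

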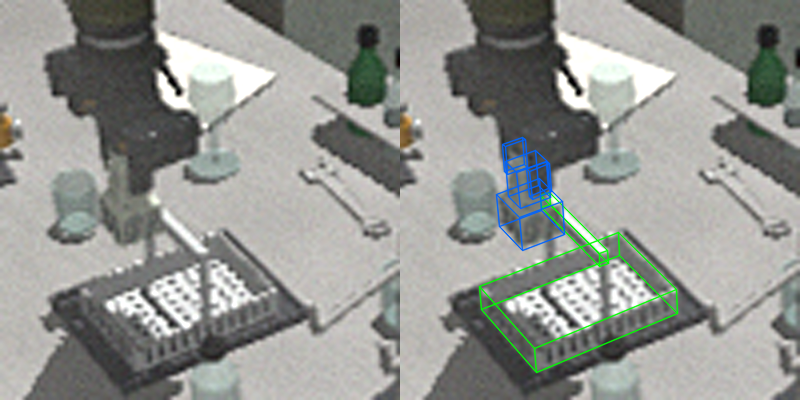

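View pics/d_t.png

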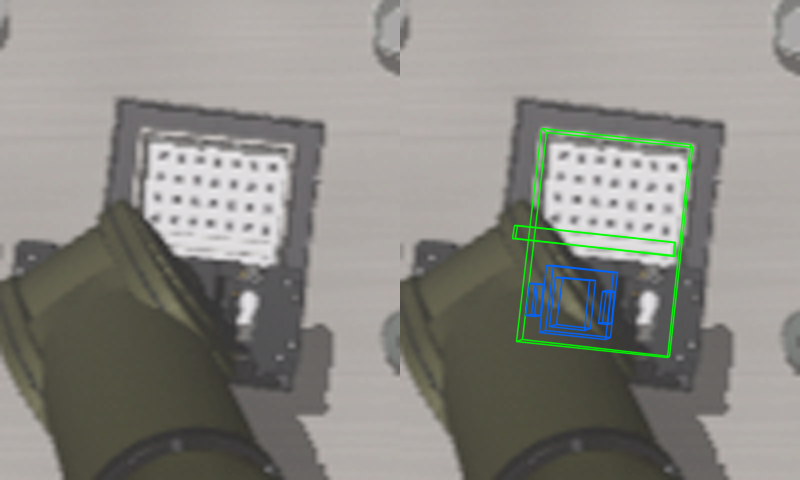

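```bash
python3 -m inch '-3 15 4 0; -3 40 4 0; -3 65 4 0; -3 85 4 0; -3 100 4 0; -3 110 4 0; -3 114 4 0; -3 114 4 0'
python3 - <<'E'
from h import *
st=r.get_state()
plan([.4514,-.0115,.0775],83,st)
snap()
Z=st["tool_pos"]
c=place(wires("cart"),Z[0],Z[1],Z[2]-.0835+.012,np.radians(-7))
b=place(wires("basket"),.501,-.0176,.003,np.radians(-7))
overlay("pics/d_s2.png","side",(160,230,180,250),5.7,[(b,(0,255,0)),(c,(255,100,0))])
overlay("pics/d_t2.png","top",(150,270,180,280),4,[(b,(0,255,0)),(c,(255,100,0))])
E
```

```text
clock: 27.9
tool_pos: [0.4515, -0.0123, 0.0854]
eef_rot: [-0.528, -0.47, 0.47, 0.529]
contact_force: [-0.2, 0.1, -1.6]
opening: 0.447
cur [ 0.4515 -0.0123  0.0854] yaw 83.2 clock 27.9 -> shift [0.8 7.9 0.2] spin 0.2 F [-0.2  0.1 -1.6] q7 0.68
```

View pics/d_s2.png

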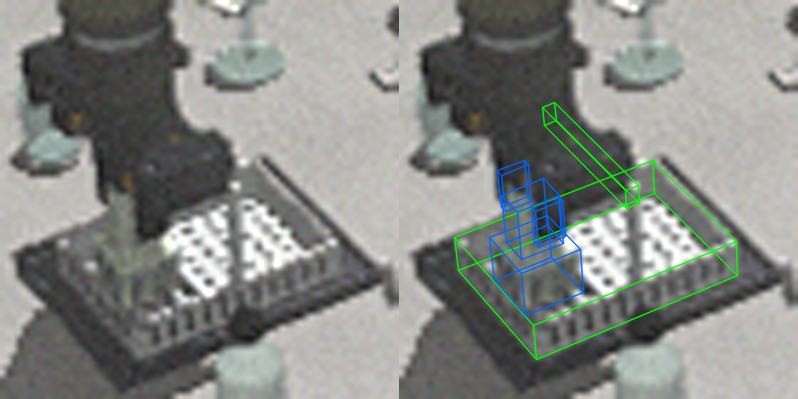

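```bash
python3 -m inch '0 2 0 0; 0 4 0 0; 0 6 0 0; 0 7 0 0; 0 7 0 0'
```

```text
clock: 28.5
tool_pos: [0.4514, -0.013, 0.0786]
eef_rot: [-0.529, -0.469, 0.469, 0.529]
contact_force: [0.2, 0.8, -1.1]
opening: 0.447
```

```bash
python3 -m inch '0 0.5 0 0; 0 1 0 0; 0 1 0 0';python3 -m inch '0 0.5 0 0; 0 1 0 0; 0 1 0 0'
```

```text
clock: 28.8
tool_pos: [0.4515, -0.013, 0.0777]
eef_rot: [-0.529, -0.469, 0.469, 0.529]
contact_force: [0.7, -0.1, -1.5]
opening: 0.448
clock: 29.1
tool_pos: [0.4517, -0.0129, 0.0773]
eef_rot: [0.529, 0.47, -0.469, -0.529]
contact_force: [-0.3, -0.3, 6.0]
opening: 0.45
```

```bash
python3 -m inch '0 0 0 0; 0 0 0 0; 0 0 0 0; 0 0 0 0; 0 0 0 0' 0.2 6; python3 -m inch '0 0 0 0; 0 0 0 0; 0 0 0 0; 0 0 0 0; 0 0 0 0; 0 0 0 0; 0 0 0 0' 1
python3 - <<'E'
from h import *
snap()
save("pics/e_s.png","side",(160,230,180,250),7)
E
```

```text
clock: 29.6
tool_pos: [0.4515, -0.0129, 0.0767]
eef_rot: [-0.529, -0.469, 0.469, 0.529]
contact_force: [-0.5, 1.0, 1.9]
opening: 0.603
clock: 30.3
tool_pos: [0.4515, -0.013, 0.0767]
eef_rot: [-0.529, -0.469, 0.469, 0.529]
contact_force: [1.0, 0.2, 0.4]
opening: 0.999
```

View pics/e_s.png

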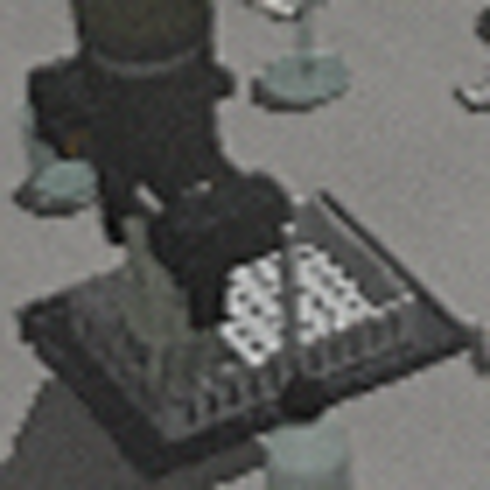

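```bash
python3 -m inch '0 -5 0 0; 0 -15 0 0; 0 -30 0 0; 0 -50 0 0; 0 -80 0 0; 0 -115 0 0; 0 -150 0 0; 0 -180 0 0; 0 -180 0 0'; python3 -m inch '30 0 0 0; 70 0 0 0; 110 0 0 0; 150 0 0 0; 190 0 0 0; 230 0 0 0; 270 0 0 0; 290 0 0 0; 290 0 0 0'
python3 - <<'E'
from h import *
st=r.get_state(); plan(st["tool_pos"],None,st)
snap()
c=place(wires("cart"),.4515,-.0125,.006,np.radians(-7))
b=place(wires("basket"),.501,-.0176,.003,np.radians(-7))
overlay("pics/e_s2.png","side",(160,230,180,250),5.7,[(b,(0,255,0)),(c,(255,100,0))])
overlay("pics/e_t2.png","top",(170,260,180,280),4,[(b,(0,255,0)),(c,(255,100,0))])
overlay("pics/e_tf.png","top",(0,384,0,512),1.5,[],False)
overlay("pics/e_sf.png","side",(0,384,0,512),1.5,[],False)
for n in "tumbler_a goblet_a sample_bottle cock_end cart_grip".split(): find(n)
E
```

```text
clock: 31.3
tool_pos: [0.4534, -0.0127, 0.2603]
eef_rot: [0.531, 0.471, -0.467, -0.527]
contact_force: [0.3, 1.0, 0.4]
opening: 1.005
clock: 32.2
tool_pos: [0.4848, 0.2786, 0.256]
eef_rot: [-0.527, -0.471, 0.47, 0.528]
contact_force: [-1.3, 0.0, 0.4]
opening: 0.999
cur [0.4848 0.2786 0.256 ] yaw 83.5 clock 32.2 -> shift [0. 0. 0.] spin 0 F [-1.3  0.   0.4] q7 0.47
tumbler_a 3 4
    0.71 0.75 [ 0.6668 -0.1814  0.0231] 0.0006
goblet_a 2 1
    0.64 0.65 [ 0.6982  0.1754 -0.0054] 0.0077
sample_bottle 1 2
    0.82 0.75 [ 0.4256 -0.1802 -0.0039] 0.005
cock_end 1 1
cart_grip 2 3
    0.59 0.68 [ 0.4505 -0.0165  0.087 ] 0.0026
```

View pics/e_s2.png

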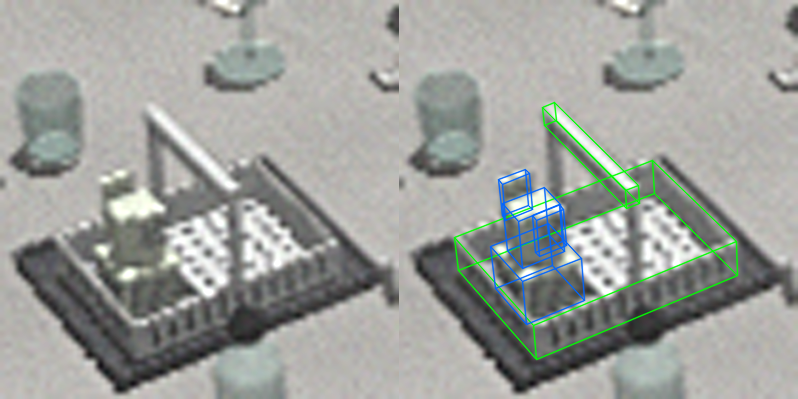

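View pics/e_t2.png

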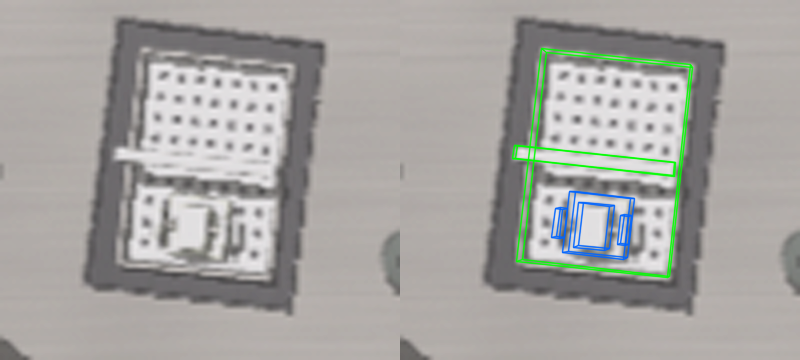

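View pics/e_tf.png

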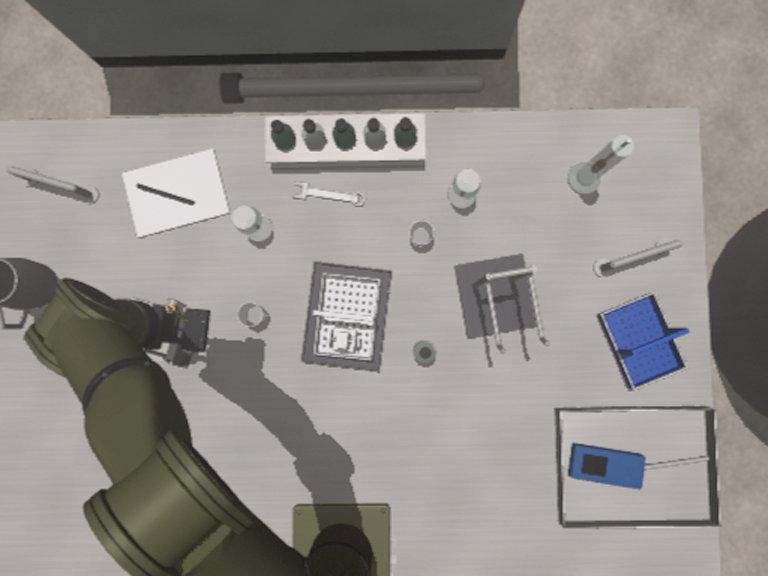

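View pics/e_sf.png

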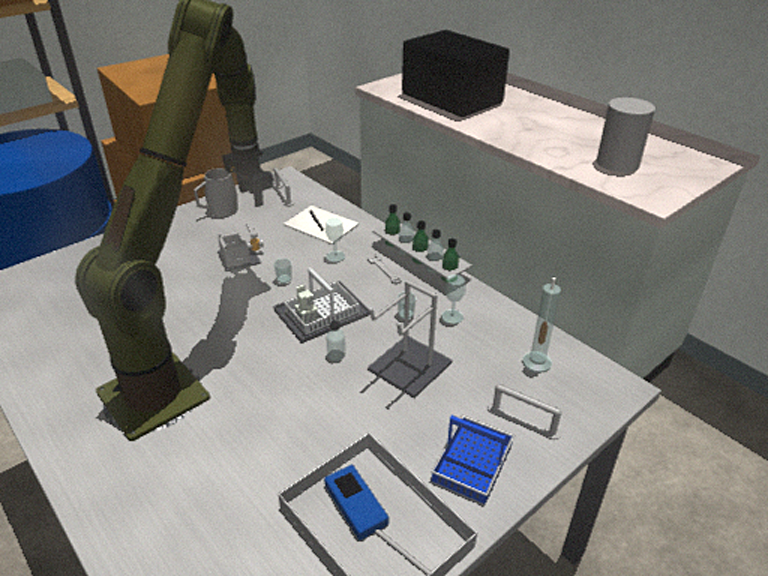

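```bash
python3 -m inch '0 -40 20 0; 60 -60 40 0; 100 -60 60 0; 150 -60 60 0; 200 -60 60 0; 200 -60 60 0; 200 -60 60 0'
python3 - <<'E'
from h import *
import pickle
C0=pickle.load(open("c0.pkl","rb")); snap()
for nm,X in dict(gob=(.70,.176,.06),ta=(.505,.172,.03),tb=(.667,-.181,.03),bot=(.42,-.186,.05)).items():
    for n in("side","top"):
        p=proj(n,X); a,b=int(p[0]),int(p[1])
        g=lambda f:cv2.cvtColor(f,cv2.COLOR_RGB2GRAY).astype(np.float32)
        t=g(C0[n]["frame"])[a-16:a+16,b-12:b+12]; u=g(C[n]["frame"])[a-20:a+20,b-16:b+16]
        m=cv2.matchTemplate(u,t,cv2.TM_CCOEFF_NORMED); _,v,_,l=cv2.minMaxLoc(m); print(nm,n,round(v,2),l[0]-4,l[1]-4)
overlay("pics/f_t.png","top",(180,250,70,140),7,[],False)
overlay("pics/f_s.png","side",(140,200,130,200),7,[],False)
E
```

```text
clock: 33.5
tool_pos: [0.4491, 0.4823, 0.316]
eef_rot: [-0.528, -0.47, 0.47, 0.529]
contact_force: [1.0, -0.5, 0.8]
opening: 0.999
gob side 0.99 0 0
gob top 1.0 0 0
ta side 0.85 0 0
ta top 1.0 0 0
tb side 0.61 0 0
tb top 1.0 0 0
bot side 0.91 0 0
bot top 1.0 0 0
```

View pics/f_t.png

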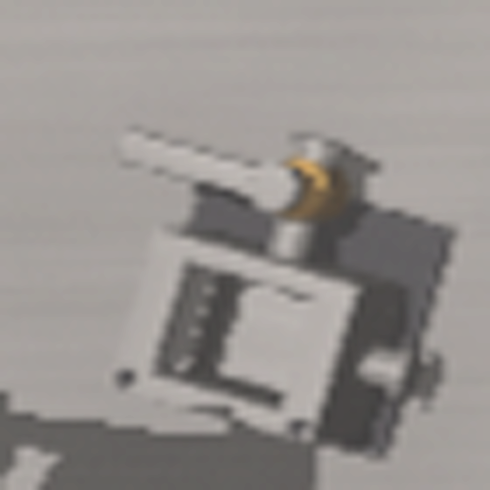

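View pics/f_s.png

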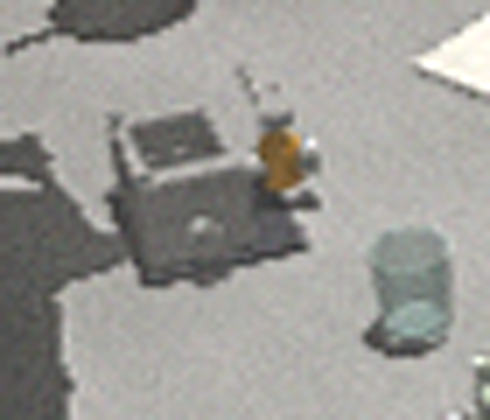

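```bash
python3 - <<'E'
from plant import r
print(r.finish_job())
E
```

```text
the job is handed in; nothing more can be done
None
```

I did all three steps in the order asked and handed the job in at about 33.6 s; no verdict was reported.

- **Cock:** I pushed it anticlockwise until it met its stop, where the force climbed to 12 N. In the last top picture the handle lies within 1° of the housing's y edge, so it is still shut.
- **Basket:** I gripped it by the bar, raised it 45 mm, drew it out along the stand's −x side and set it in the tray. It met the tray about 4 mm before my computed height, and the upward force reached about 53 N before I eased it down under a light grip. That is under the 120 N wrist limit; I took the 40 N limit to cover only the arm and gripper body, not a part held between the fingers. Overlays in both views show it flat inside the tray.
- **Cartridge:** I pinched the tabs fully in, and it lifted out with only its own weight on the wrist. I set it on the basket floor on the robot's side of the bar. Both views show it upright and clear of the walls.
- **Glasses and bottle:** all four show no shift from the first pictures in either view. The side-view match was weak for tumbler_b (0.61) because the emptied stand changed its background; its top view matched fully.
- **Disagreements:** the networks' two-view estimates missed by up to about 10 mm in places, so I used fits to the known shapes instead. The gripper read about 39 mm on the pressed tabs, against the 42 mm given.

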